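# Run the registration slide to its ball detent

### The arm

A 6-joint arm with a two-finger parallel gripper is mounted at the origin on the work surface. World frame = base frame: x ahead of the robot, y to its left, z up, the work surface at z = 0. Lengths are in m, angles in degrees, forces in N, time in s.
With the tool pointing down it reaches from about 0.225 to 0.725 m from the base axis. Payload 3.1 kg.
Tool frame: the origin (TCP) lies between the finger pads; the fingertips stand 19 mm ahead of it and the grasp point (between the pads) is the TCP; z points along the fingers, y is the direction in which the jaws open and shut (so a half turn about z gives the same grasp; the last joint's range is limited). The gripper opens to 85 mm and grips with 20 to 120 N. Pads are 22 mm wide; open, the fingers measure 114 mm over their backs; the gripper's body (76 mm by 85 mm) begins 54 mm behind the grasp point. The pads swing forward as they close: fully open they stand 13 mm farther back than shut.
Start: joints at [-76.536, 2.75, 5.684, 92.934, 0, 82.678], TCP at [0.186, -0.491, 0.25] pointing down, gripper open.
Joint ranges: [-166.93, 166.93], [-56.73, 111.36], [-69.38, 81.34], [-121.58, 131.49], [-85.45, 84.26], [-180, 180]. Speed limits (degrees/s): [159.86, 159.86, 180, 180, 180, 180].

### API

Orientations are given as [roll, pitch, yaw] about the fixed x, y, z axes, in that order (R = Rz(yaw) Ry(pitch) Rx(roll)).
In Python, from plant import readout, viewer, arm gives the robot as it stands.
- The arm moves only by the tool move_arm, never from a script. Its argument "targets" is a list of rows, each an object of numbers: "hand": the opening, from 0 (shut) to 1 (fully open); "x", "y", "z": the shift along the tool's x, y, z in cm; "roll": the turn about the tool's z in degrees. A call has exactly 8 rows; each row is the pose to reach, as a shift and turn from the pose commanded when the call began, along the tool's axes at that moment; what a row does not reach only later rows make up. A row lasts 1/12 s, in which the tool goes at most 41.7 mm and 7.16 degrees, less where a joint would pass 70% of its speed; a pose out of reach is approached as far as the arm can. A call with a gripper value outside its range is refused whole. The fingers move at their own pace and stop on an object; "squeeze" is the grip in N (left out, the last holds). Time passes only in rows, so rows that repeat a pose let the fingers close, or fill a call up. It gives the time, the measured TCP pose, the force and the opening at its end, in the units of the state.
- readout.observe(): the state, without advancing time (a new reading comes with each control period).
- viewer.capture(name): name is "side" or "top" or "wrist"; returns a dict with "frame" (400x640x3 uint8, blue, green, red), "fx", "fy", "cx", "cy" (pixels), "world_to_cam" (4x4, takes a point from world to camera coordinates); the wrist camera has in their place "tool_from_camera" (4x4, takes a point from camera to tool coordinates, whose origin is the TCP and whose axes are the flange's). Camera axes: x right, y down, z forward; pixel columns grow to the right and rows downward; lengths in m; the calibration is good to about 2 mm. A picture is of the moment at which its call begins: read the wrist's pose just before it. There is no depth.
- arm.close_job(): hands the job in, once; it reports no verdict.
The state is a dict: "t": time; "joint_positions": joint angles; "dq": joint speeds; "joint_efforts": joint torques, N m; "eef_pos": TCP position; "eef_rot": TCP orientation; "force": force on the tool from outside, world axes, zero at the start; "torque": the same for the moment, N m; "grip_width": finger opening in m.
Only numpy, scipy, OpenCV 4.12 (cv2) and the standard library are available. Lean on these libraries where they do the work, as an engineer would, in place of code of your own. Each camera call takes 0.05 s, during which the arm holds its last target.

### The job

Of the three brass bushes in the blue-rimmed tray, take the one whose bore fits the steel pin of the red carriage (it goes on, but without slack beyond a millimetre or two) and set it fully down over the pin. Then, with the bush and not the carriage as your handle, slide the carriage along the rail towards the yellow detent block until you feel its spring ball click into the notch opposite the block, without running past it, and finish the job (end the program) there, still gripping the bush on its pin with the carriage held at the notch. Leave the other bushes and everything else on the bench where they are.

Things in the scene. Friction and masses are not known exactly. Their poses are not given: they have to be found in the camera images.
- bush_medium: the bush that fits: brass sleeve, outside diameter 34, height 45, bore 17 right through, standing upright in the tray, 120 g. Origin: centre of its underside; z along its axis, up. All three bushes look alike but for the bore, seen from above, and stand at least 70 apart in a row, in any order.
- bush_narrow: look-alike bush, same outside (34 by 45 high), bore 10: will not go over the pin. Origin: centre of its underside.
- bush_wide: look-alike bush, same outside (34 by 45 high), bore 24: far too slack on the pin. Origin: centre of its underside.
- tray: fixed bush tray, 270 by 90, black rubber floor 4 thick, blue rim 12 high. Origin: centre of its underside; x along its length, along which the bushes stand in a row about 80 apart.
- carriage: red carriage block, 56 (x) by 66 (y) by 28 thick, with an upright steel pin in the middle of its flat top: diameter 14, 32 high, the top 7 tapering to diameter 6. Origin: foot of the pin, on the top face, 42 above the bench; z up; y along the rail, towards the detent. It slides along y only, friction about 1 N, at first 70 to 180 short of the notch; at least 30 of travel lies beyond.
- notch (a point): on the carriage's +x side, 16 below its top face: the notch, the gap between two small steel rollers 11 apart. At y = 0 of the carriage, like the white index line on its top.
- detent: fixed yellow detent block, 28 by 30 by 32 high, beside the rail on its +x side, lower than the carriage top; where along the rail it stands differs. Origin: middle of the underside edge facing the carriage; axes parallel to the carriage's. The carriage is at the notch when its origin reads y = 0 in this frame (white line on the carriage opposite black line on the block).
- ball (a point): home of the detent's steel spring ball, diameter 8, facing the carriage, at y = 0 of the block. The first roller meets the ball about 11 before the notch; resistance rises to about 10 N, then falls away from about 6 before the notch as the ball drops in; at the notch itself it rises firmly again, as about as much force is needed to leave it.
- rail: fixed rail: aluminium base plate 125 by 330 by 6 thick with two steel rods and blue end blocks 30 high. Origin: underside, below the middle of the carriage's path; y along the rail, towards the detent end.
- ink_green: white ink jar with green cap, diameter 80, 100 high; bystander. Origin: centre of its underside.
- ink_red: white ink jar with red cap, diameter 80, 100 high; bystander. Origin: centre of its underside.
- squeegee: wooden squeegee, 240 long (y), 34 wide, 90 high, green blade up; bystander. Origin: centre of its underside.
- spatula: ink spatula lying on the bench; bystander. Origin: underside of its middle part.
- tape_roll: roll of green tape lying flat, diameter 100, 25 high; bystander. Origin: centre of its underside.
Not all that is in view belongs to the job. What is shaped like the bush_medium but purple is not meant.

How it is judged:
By the outcome, as a careful person would: the job done as asked, in the order asked, and still so for the second after the job is handed in, while the arm keeps its last pose, push and grip.
It also fails if it takes over 59 s, if anything falls off the work surface, if the arm or the gripper's body presses on something with over 40 N, if the wrist force passes 120 N, or if a joint passes its speed limit or range.

## Working session

There is one attempt and no reset: what is moved stays moved. The work goes in short steps, Python scripts to look and compute and a tool call to move; the robot and the scene stay as the last step left them, time stands still between calls to the robot, and variables do not carry over. Pictures are saved under pics/ and viewed, and the job is handed in when it is done.

Besides the shell and the picture viewer there is one more tool, called in YAML: its name, and indented under it one key for each argument. move_arm: Moves the arm, as the interface text tells. Its arguments: {"type":"object","properties":{"targets":{"type":"array","items":{"type":"object","properties":{"hand":{"type":"number"},"x":{"type":"number"},"y":{"type":"number"},"z":{"type":"number"},"roll":{"type":"number"}}}},"squeeze":{"type":"number"}},"required":["targets"]}

```bash
ls; mkdir -p pics; cat > h.py <<'E'
import numpy as np,cv2,json
from plant import readout,viewer,arm
from scipy.spatial.transform import Rotation as R
def tool():
    s=readout.observe(); T=np.eye(4); T[:3,:3]=R.from_euler('xyz',s['eef_rot'],degrees=True).as_matrix(); T[:3,3]=s['eef_pos']; return T,s
def ray(c,u,v,z,T=None):
    if 'world_to_cam' in c: M=np.linalg.inv(np.array(c['world_to_cam']))
    else: M=T@np.array(c['tool_from_camera'])
    d=M[:3,:3]@np.array([(u-c['cx'])/c['fx'],(v-c['cy'])/c['fy'],1]); o=M[:3,3]
    return o+d*(z-o[2])/d[2]
E
python3 - <<'E'
from h import *
T,s=tool();print(s)
for n in ['side','top','wrist']:
    c=viewer.capture(n); cv2.imwrite(f'pics/{n}0.png',c['frame']); print(n,c['fx'],np.round(c.get('world_to_cam',c.get('tool_from_camera')),3).tolist())
E
```

```text
pics
{'t': 0.0, 'joint_positions': array([-7.65374728e+01,  2.79327040e+00,  5.59264154e+00,  9.29323743e+01,
       -3.30398771e-04,  8.26775281e+01]), 'dq': array([-0.06205928, -0.08593024,  0.04294074,  0.00279995, -0.03774591,
       -0.0828852 ]), 'joint_efforts': array([-9.35410353e-04, -3.38781381e+01,  3.20014822e+01,  2.02746503e-02,
       -2.68289632e-04, -1.59183429e-06]), 'eef_pos': array([ 0.18615927, -0.49029717,  0.24912266]), 'eef_rot': array([-1.79868039e+02, -1.66240202e-02,  2.07849803e+01]), 'force': array([ 0.13298899,  0.10978652, -0.17293805]), 'torque': array([ 0.00586866, -0.03055691, -0.04710554]), 'grip_width': 0.08539722818017528}
side 386.9459903528475 [[0.86, -0.51, -0.012, -0.442], [-0.404, -0.667, -0.627, 0.304], [0.311, 0.544, -0.779, 0.777], [0.0, 0.0, 0.0, 1.0]]
top 403.81090845750026 [[-0.005, -1.0, 0.02, 0.073], [-0.998, 0.004, -0.062, 0.548], [0.062, -0.02, -0.998, 1.111], [0.0, 0.0, 0.0, 1.0]]
wrist 355.99917826485597 [[-0.001, -0.966, -0.258, 0.066], [1.0, -0.001, 0.0, 0.001], [-0.0, -0.258, 0.966, -0.123], [0.0, 0.0, 0.0, 1.0]]
```

View pics/top0.png

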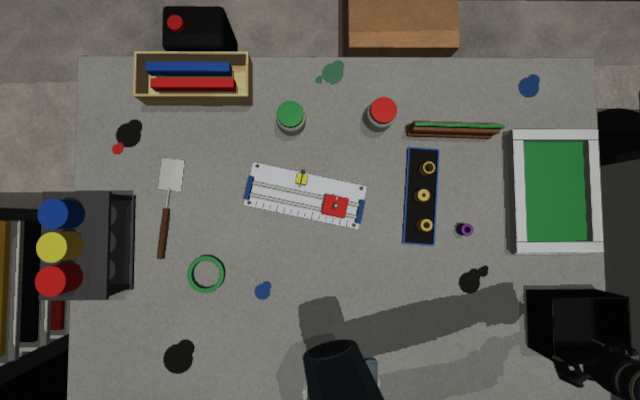

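View pics/side0.png

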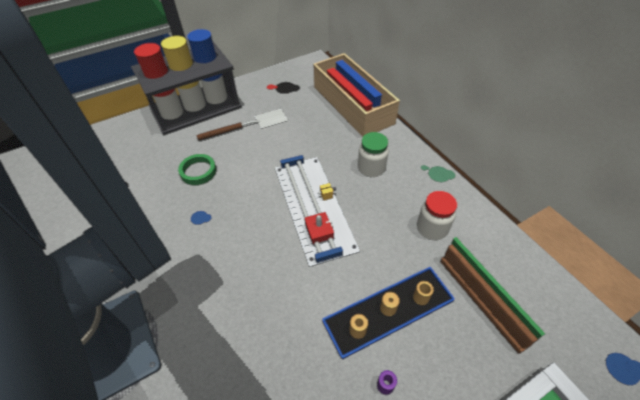

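View pics/wrist0.png

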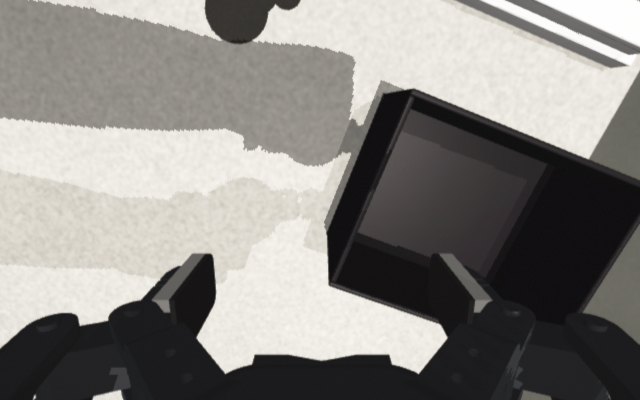

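```bash
python3 - <<'E'
from h import *
c=viewer.capture('top'); im=c['frame']
a=cv2.resize(im[140:250,395:485],None,fx=6,fy=6,interpolation=cv2.INTER_CUBIC)
b=cv2.resize(im[155:235,240:372],None,fx=6,fy=6,interpolation=cv2.INTER_CUBIC)
cv2.imwrite('pics/tray.png',a[:600]);cv2.imwrite('pics/rail.png',b)
for u,v in [(429,167),(424,195),(427,225)]: print(ray(c,u,v,.049))
hsv=cv2.cvtColor(im,cv2.COLOR_BGR2HSV)
def blobs(m,z,x0,x1,y0,y1):
    mm=np.zeros_like(m);mm[y0:y1,x0:x1]=m[y0:y1,x0:x1]
    n,l,st,ce=cv2.connectedComponentsWithStats(mm)
    for i in range(1,n):
        if st[i,4]>8: 
            r=cv2.minAreaRect(np.argwhere(l==i)[:,::-1].astype(np.float32))
            print(st[i],ce[i].round(1),ray(c,*ce[i],z).round(4),'rect',np.round(r[0],1),ray(c,*r[0],z).round(4),r[1:])
print('red');blobs(cv2.inRange(hsv,(0,150,80),(6,255,255))|cv2.inRange(hsv,(174,150,80),(180,255,255)),.042,310,360,185,225)
print('yellow');blobs(cv2.inRange(hsv,(22,120,80),(35,255,255)),.032,285,320,160,195)
print('blue');blobs(cv2.inRange(hsv,(100,120,40),(125,255,255)),.03,235,375,150,240)
print('tray');blobs(cv2.inRange(hsv,(100,120,40),(125,255,255)),.012,395,445,140,250)
print('brass');blobs(cv2.inRange(hsv,(12,90,80),(26,255,255)),.049,400,440,145,250)
E
```

```text
[ 0.61865382 -0.23851023  0.049     ]
[ 0.54194499 -0.22310262  0.049     ]
[ 0.46041495 -0.22953543  0.049     ]
red
[322 194  26  24 434] [334.4 205.8] [0.5138 0.0209 0.042 ] rect [334.5 205.6] [0.5144 0.0207 0.042 ] ((23.746633529663086, 19.62589454650879), 12.094757080078125)
yellow
[296 173  12  12 105] [301.3 178.6] [0.5895 0.1112 0.032 ] rect [301.3 178.4] [0.5901 0.1111 0.032 ] ((10.198039054870605, 10.394155502319336), 11.309932708740234)
blue
[244 176   9  23 107] [248.2 187.5] [0.5656 0.2572 0.03  ] rect [248.4 187.4] [0.5657 0.2567 0.03  ] ((4.880936145782471, 22.56077003479004), 12.52880573272705)
[356 200   9  23 108] [359.8 211.2] [ 0.4989 -0.0498  0.03  ] rect [359.8 211.2] [ 0.4991 -0.0497  0.03  ] ((4.706786632537842, 22.749469757080078), 11.309932708740234)
tray
[403 147  36  99 517] [418.1 194.4] [ 0.5458 -0.217   0.012 ] rect [420.4 195.9] [ 0.5415 -0.2236  0.012 ] ((31.798093795776367, 96.76081085205078), 3.012787342071533)
brass
[423 161  13  13  82] [428.6 167.2] [ 0.6182 -0.2375  0.049 ] rect [429. 167.] [ 0.6187 -0.2385  0.049 ] ((12.0, 12.0), 90.0)
[418 189  12  13 118] [423.5 194.6] [ 0.5431 -0.2217  0.049 ] rect [423.5 195. ] [ 0.5419 -0.2217  0.049 ] ((12.0, 11.0), 90.0)
[420 219  13  13 108] [426.2 224.6] [ 0.4614 -0.2274  0.049 ] rect [426. 225.] [ 0.4604 -0.2268  0.049 ] ((12.0, 12.0), 90.0)
```

View pics/tray.png

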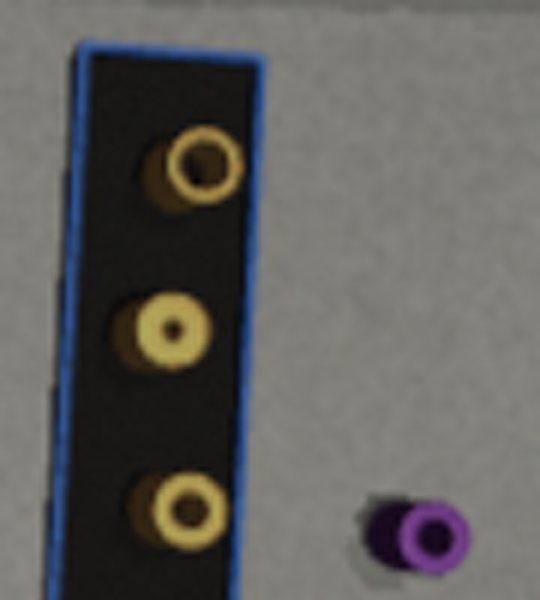

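View pics/rail.png

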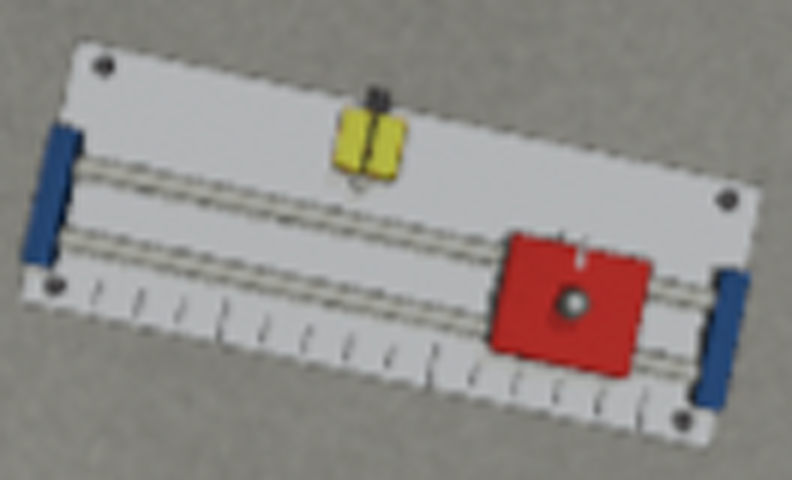

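Candidates in the top view: (429,167) has a large bore and thin wall, so it is the wide bush. (424,195) has a tiny bore, so it is the narrow one. (427,225) has a bore about half the outside diameter, so it is bush_medium. The purple one at (465,229) is the decoy. The enlarged crop confirms this, with the medium bush at crop (190,511). In the rail crop the carriage pin is at (573,302) and the detent at (370,145). The rail's yaw is about -12.3°. I'll turn the tool to yaw 167.7° so the jaws lie along the rail, and move over to the tray.

move_arm:
  targets:
    - {"hand": 1, "x": 2.5, "y": -1, "z": 0, "roll": -6}
    - {"hand": 1, "x": 5, "y": -2, "z": 0, "roll": -12}
    - {"hand": 1, "x": 7.5, "y": -3, "z": 0, "roll": -18}
    - {"hand": 1, "x": 10, "y": -4, "z": 0, "roll": -24}
    - {"hand": 1, "x": 12.5, "y": -5, "z": 0, "roll": -30}
    - {"hand": 1, "x": 15, "y": -6, "z": 0, "roll": -36}
    - {"hand": 1, "x": 17.5, "y": -7, "z": 0, "roll": -42}
    - {"hand": 1, "x": 20, "y": -8, "z": 0, "roll": -48}

```text
t: 0.87
eef_pos: [0.3456, -0.344, 0.2501]
eef_rot: [-180.0, -0.0, 69.1]
force: [0.5, 0.5, -0.0]
grip_width: 0.0851
```

```bash
cat >> h.py <<'E'
def goal(x,y,z,yaw=None):
    T,s=tool(); d=T[:3,:3].T@(np.array([x,y,z])-T[:3,3])*100
    print('t',s['t'],'pos',s['eef_pos'].round(4),'rot',s['eef_rot'].round(2),'F',s['force'].round(2),'w',round(s['grip_width'],4),'q6',s['joint_positions'][5].round(1))
    print('shift cm',d.round(2),'roll',None if yaw is None else round(-((yaw-s['eef_rot'][2]+180)%360-180),2))
E
python3 -c "
from h import *
goal(.4605,-.229,.2,167.7)"
```

```text
t 0.8667 pos [ 0.3456 -0.344   0.2501] rot [-1.7999e+02 -1.0000e-02  6.9080e+01] F [ 0.48  0.51 -0.04] w 0.0851 q6 58.2
shift cm [14.84  6.63  5.01] roll -98.62
```

move_arm:
  targets:
    - {"hand": 1, "x": 2, "y": 0.8, "z": 0.3, "roll": -7}
    - {"hand": 1, "x": 4, "y": 1.6, "z": 0.6, "roll": -14}
    - {"hand": 1, "x": 6, "y": 2.5, "z": 1, "roll": -21}
    - {"hand": 1, "x": 8, "y": 3.4, "z": 1.4, "roll": -28}
    - {"hand": 1, "x": 10, "y": 4.3, "z": 1.8, "roll": -35}
    - {"hand": 1, "x": 12, "y": 5.2, "z": 2.2, "roll": -42}
    - {"hand": 1, "x": 13.5, "y": 6, "z": 2.6, "roll": -49}
    - {"hand": 1, "x": 14.8, "y": 6.6, "z": 3, "roll": -56}

```text
t: 1.53
eef_pos: [0.4608, -0.2298, 0.2198]
eef_rot: [180.0, -0.0, 125.2]
force: [0.3, 0.3, -0.1]
grip_width: 0.0855
```

move_arm:
  targets:
    - {"hand": 1, "x": 0, "y": 0, "z": 0.3, "roll": -7}
    - {"hand": 1, "x": 0, "y": 0, "z": 0.6, "roll": -14}
    - {"hand": 1, "x": 0, "y": 0, "z": 1, "roll": -21}
    - {"hand": 1, "x": 0, "y": 0, "z": 1.4, "roll": -28}
    - {"hand": 1, "x": 0, "y": 0, "z": 1.8, "roll": -35}
    - {"hand": 1, "x": 0, "y": 0, "z": 2, "roll": -42}
    - {"hand": 1, "x": 0, "y": 0, "z": 2, "roll": -42.6}
    - {"hand": 1, "x": 0, "y": 0, "z": 2, "roll": -42.6}

```text
t: 2.2
eef_pos: [0.4598, -0.2308, 0.1999]
eef_rot: [180.0, -0.0, 167.2]
force: [0.5, 0.7, 0.6]
grip_width: 0.085
```

```bash
python3 -c "
from h import *
goal(.4605,-.229,.2,167.7)
T,s=tool()
c=viewer.capture('wrist'); cv2.imwrite('pics/w1.png',c['frame']); np.save('w1.npy',T); print(c['fx'],c['cx'],c['cy'])
"
```

```text
t 2.2 pos [ 0.4598 -0.2308  0.1999] rot [ 1.7998e+02 -5.0000e-02  1.6724e+02] F [0.52 0.68 0.56] w 0.085 q6 -21.4
shift cm [-0.03  0.19 -0.01] roll -0.46
355.99917826485597 321.51561355598153 200.12468016787528
```

View pics/w1.png

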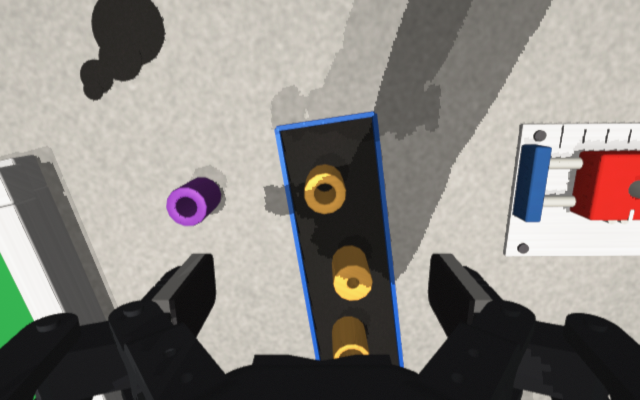

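```bash
python3 -c "
from h import *
T=np.load('w1.npy'); c=viewer.capture('wrist'); im=c['frame']
cv2.imwrite('pics/w1c.png',cv2.resize(im[150:230,280:370],None,fx=7,fy=7,interpolation=cv2.INTER_CUBIC))
for p in [(325,187),(325,188)]: print(ray(c,*p,.049,T))
p=np.linalg.inv(T@np.array(c['tool_from_camera']))@np.array([.4605,-.229,.049,1]);print(p[:2]/p[2]*c['fx']+[c['cx'],c['cy']])
"
```

```text
[ 0.45893662 -0.22855833  0.049     ]
[ 0.45972752 -0.22873597  0.049     ]
[324.88837572 188.99997336]
```

View pics/w1c.png

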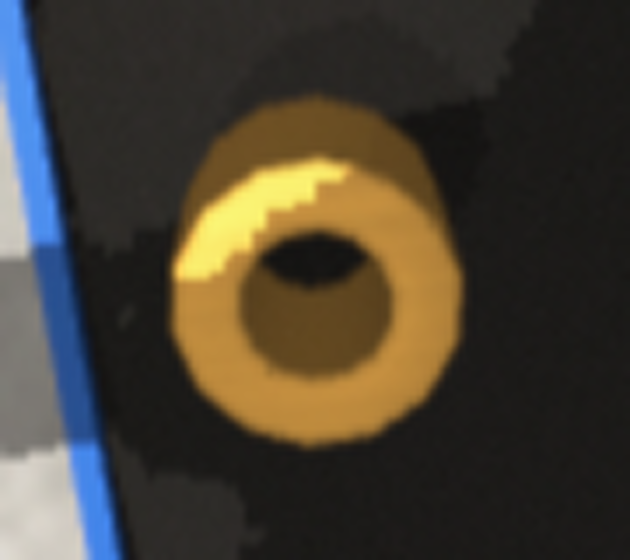

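```bash
python3 -c "
from h import *
T=np.load('w1.npy'); c=viewer.capture('wrist')
print(ray(c,324.8,192.8,.049,T))
for i in range(3): goal(.4625,-.2295,.035,167.7)
"
```

```text
[ 0.46350454 -0.22974759  0.049     ]
t 2.35 pos [ 0.46   -0.231   0.2005] rot [-1.7999e+02  2.0000e-02  1.6728e+02] F [-0.18 -0.93  0.32] w 0.0855 q6 -21.4
shift cm [-0.2   0.21 16.55] roll -0.42
t 2.35 pos [ 0.46   -0.231   0.2005] rot [-1.7999e+02  2.0000e-02  1.6728e+02] F [-0.18 -0.93  0.32] w 0.0855 q6 -21.4
shift cm [-0.2   0.21 16.55] roll -0.42
t 2.35 pos [ 0.46   -0.231   0.2005] rot [-1.7999e+02  2.0000e-02  1.6728e+02] F [-0.18 -0.93  0.32] w 0.0855 q6 -21.4
shift cm [-0.2   0.21 16.55] roll -0.42
```

move_arm:
  targets:
    - {"hand": 1, "x": -0.1, "y": 0.1, "z": 1.5, "roll": -0.4}
    - {"hand": 1, "x": -0.2, "y": 0.2, "z": 3.5, "roll": -0.4}
    - {"hand": 1, "x": -0.25, "y": 0.2, "z": 5.5, "roll": -0.4}
    - {"hand": 1, "x": -0.25, "y": 0.2, "z": 7.5, "roll": -0.4}
    - {"hand": 1, "x": -0.25, "y": 0.2, "z": 9.5, "roll": -0.4}
    - {"hand": 1, "x": -0.25, "y": 0.2, "z": 11, "roll": -0.4}
    - {"hand": 1, "x": -0.25, "y": 0.2, "z": 12, "roll": -0.4}
    - {"hand": 1, "x": -0.25, "y": 0.2, "z": 12.5, "roll": -0.4}

```text
t: 3.02
eef_pos: [0.462, -0.229, 0.0737]
eef_rot: [179.9, -0.1, 167.7]
force: [-0.8, -0.5, 0.1]
grip_width: 0.0851
```

move_arm:
  targets:
    - {"hand": 1, "x": 0, "y": 0, "z": 0.7, "roll": 0}
    - {"hand": 1, "x": 0, "y": 0, "z": 1.4, "roll": 0}
    - {"hand": 1, "x": 0, "y": 0, "z": 2.1, "roll": 0}
    - {"hand": 1, "x": 0, "y": 0, "z": 2.8, "roll": 0}
    - {"hand": 1, "x": 0, "y": 0, "z": 3.4, "roll": 0}
    - {"hand": 1, "x": 0, "y": 0, "z": 3.8, "roll": 0}
    - {"hand": 1, "x": 0, "y": 0, "z": 4, "roll": 0}
    - {"hand": 1, "x": 0, "y": 0, "z": 4, "roll": 0}

```text
t: 3.68
eef_pos: [0.4625, -0.2293, 0.0347]
eef_rot: [180.0, -0.1, 167.8]
force: [-0.9, 0.6, -0.1]
grip_width: 0.0858
```

```bash
python3 -c "
from h import *
goal(.463,-.2295,.035,167.7)
c=viewer.capture('wrist'); cv2.imwrite('pics/w2.png',c['frame'])
"
```

```text
t 3.6833 pos [ 0.4625 -0.2293  0.0347] rot [ 1.7998e+02 -6.0000e-02  1.6778e+02] F [-0.91  0.62 -0.09] w 0.0858 q6 -21.6
shift cm [-0.05 -0.01 -0.03] roll 0.08
```

View pics/w2.png

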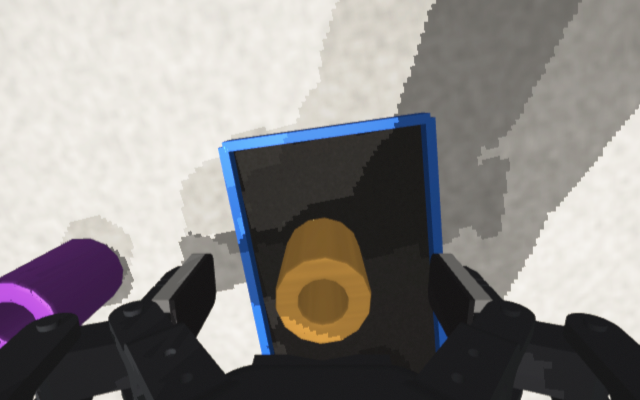

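The bush stands between the open fingers, with its top at about (323,300). Closing now.

move_arm:
  targets:
    - {"hand": 0.6, "x": 0, "y": 0, "z": 0, "roll": 0}
    - {"hand": 0.5, "x": 0, "y": 0, "z": 0, "roll": 0}
    - {"hand": 0.4, "x": 0, "y": 0, "z": 0, "roll": 0}
    - {"hand": 0.3, "x": 0, "y": 0, "z": 0, "roll": 0}
    - {"hand": 0.2, "x": 0, "y": 0, "z": 0, "roll": 0}
    - {"hand": 0.2, "x": 0, "y": 0, "z": 0, "roll": 0}
    - {"hand": 0.2, "x": 0, "y": 0, "z": 0, "roll": 0}
    - {"hand": 0.2, "x": 0, "y": 0, "z": 0, "roll": 0}
  squeeze: 60

```text
t: 4.4
eef_pos: [0.4634, -0.2298, 0.036]
eef_rot: [-180.0, 0.1, 167.8]
force: [-0.1, -0.1, 2.8]
grip_width: 0.033
```

```bash
python3 -c "
from h import *
goal(.463,-.2295,.035,167.7)
"
```

```text
t 4.4 pos [ 0.4634 -0.2298  0.036 ] rot [-1.7998e+02  7.0000e-02  1.6779e+02] F [-0.08 -0.1   2.77] w 0.033 q6 -21.6
shift cm [0.04 0.03 0.1 ] roll 0.09
```

move_arm:
  targets:
    - {"hand": 0.2, "x": 0, "y": 0, "z": -0.5, "roll": 0}
    - {"hand": 0.2, "x": 0, "y": 0, "z": -1.5, "roll": 0}
    - {"hand": 0.2, "x": 0, "y": 0, "z": -3, "roll": 0}
    - {"hand": 0.2, "x": 0, "y": 0, "z": -5, "roll": 0}
    - {"hand": 0.2, "x": 0, "y": 0, "z": -7, "roll": 0}
    - {"hand": 0.2, "x": 0, "y": 0, "z": -9, "roll": 0}
    - {"hand": 0.2, "x": 0, "y": 0, "z": -10.5, "roll": 0}
    - {"hand": 0.2, "x": 0, "y": 0, "z": -11, "roll": 0}

```text
t: 5.07
eef_pos: [0.464, -0.2304, 0.1487]
eef_rot: [-179.9, 0.2, 167.8]
force: [0.9, 0.3, -1.0]
grip_width: 0.033
```

```bash
python3 -c "
from h import *
c=viewer.capture('top'); im=c['frame']
cv2.imwrite('pics/t2.png',cv2.resize(im[185:225,310:365],None,fx=12,fy=12,interpolation=cv2.INTER_CUBIC))
for p in [(335.3,205.),(335,204.8)]: print(ray(c,*p,.074))
T,s=tool();c=viewer.capture('wrist');cv2.imwrite('pics/w3.png',c['frame'])
goal(.515+.05,.016,.145,167.7)
"
```

```text
[0.51483656 0.02074735 0.074     ]
[0.51536916 0.02153801 0.074     ]
t 5.1667 pos [ 0.4635 -0.23    0.1467] rot [-1.7994e+02  1.4000e-01  1.6779e+02] F [ 0.47  0.36 -1.44] w 0.0331 q6 -21.6
shift cm [-4.71 26.19  0.16] roll 0.09
```

View pics/t2.png

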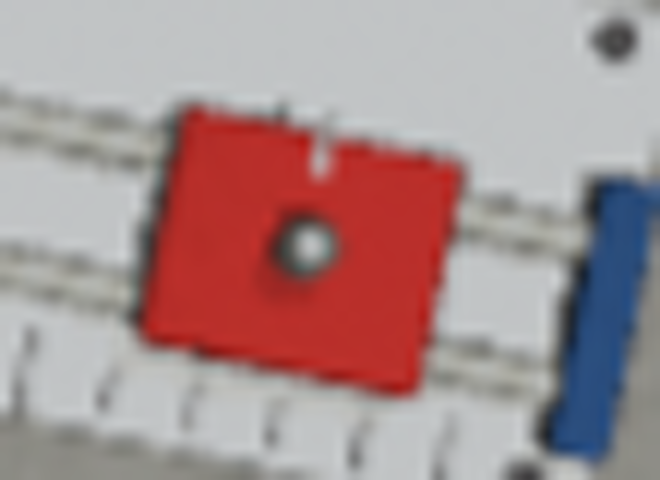

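View pics/w3.png

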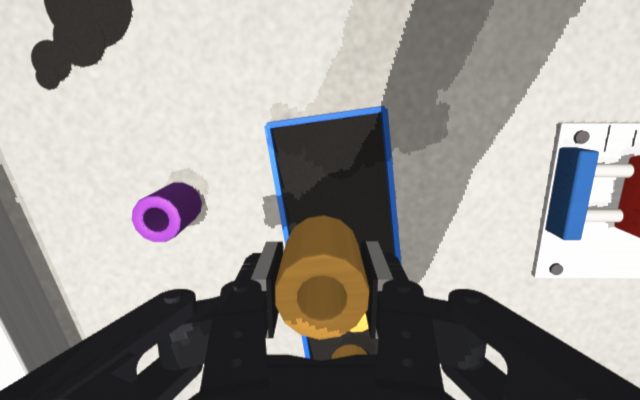

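The lifted bush is held straight between the pads, with its top at about (322,297). In the top crop the pin tip is at about (312,242), which is roughly world (0.515, 0.020). Moving near the carriage, 50 mm beyond the pin, so the wrist camera can see it.

move_arm:
  targets:
    - {"hand": 0.2, "x": -0.3, "y": 1, "z": 0, "roll": 0}
    - {"hand": 0.2, "x": -0.7, "y": 3.5, "z": 0, "roll": 0}
    - {"hand": 0.2, "x": -1.2, "y": 6.5, "z": 0, "roll": 0}
    - {"hand": 0.2, "x": -1.8, "y": 9.5, "z": 0, "roll": 0}
    - {"hand": 0.2, "x": -2.4, "y": 12.5, "z": 0, "roll": 0}
    - {"hand": 0.2, "x": -3, "y": 15.5, "z": 0, "roll": 0}
    - {"hand": 0.2, "x": -3.6, "y": 18.5, "z": 0, "roll": 0}
    - {"hand": 0.2, "x": -4, "y": 21, "z": 0, "roll": 0}

```text
t: 5.83
eef_pos: [0.5458, -0.0297, 0.1431]
eef_rot: [179.9, -0.2, 167.9]
force: [0.0, 0.6, -1.4]
grip_width: 0.0332
```

move_arm:
  targets:
    - {"hand": 0.2, "x": -0.2, "y": 2, "z": 0, "roll": 0}
    - {"hand": 0.2, "x": -0.4, "y": 3.5, "z": 0, "roll": 0}
    - {"hand": 0.2, "x": -0.6, "y": 4.5, "z": 0, "roll": 0}
    - {"hand": 0.2, "x": -0.7, "y": 5.2, "z": 0, "roll": 0}
    - {"hand": 0.2, "x": -0.7, "y": 5.2, "z": 0, "roll": 0}
    - {"hand": 0.2, "x": -0.7, "y": 5.2, "z": 0, "roll": 0}
    - {"hand": 0.2, "x": -0.7, "y": 5.2, "z": 0, "roll": 0}
    - {"hand": 0.2, "x": -0.7, "y": 5.2, "z": 0, "roll": 0}

```text
t: 6.5
eef_pos: [0.564, 0.0157, 0.1453]
eef_rot: [-180.0, -0.0, 167.7]
force: [-0.3, -0.3, -0.2]
grip_width: 0.0328
```

```bash
python3 -c "
from h import *
T,s=tool();c=viewer.capture('wrist');cv2.imwrite('pics/w4.png',c['frame']);np.save('w4.npy',T)
goal(.515,.020,.115,167.7)
p=np.linalg.inv(T@np.array(c['tool_from_camera']))@np.array([.515,.0203,.074,1]);print(p[:2]/p[2]*c['fx']+[c['cx'],c['cy']])
"
```

```text
t 6.55 pos [0.564  0.0157 0.1454] rot [-179.99   -0.    167.7 ] F [ 0.52 -0.2  -1.61] w 0.0331 q6 7.1
shift cm [ 4.88 -0.62  3.04] roll 0.0
[312.08572059 134.0257557 ]
```

View pics/w4.png

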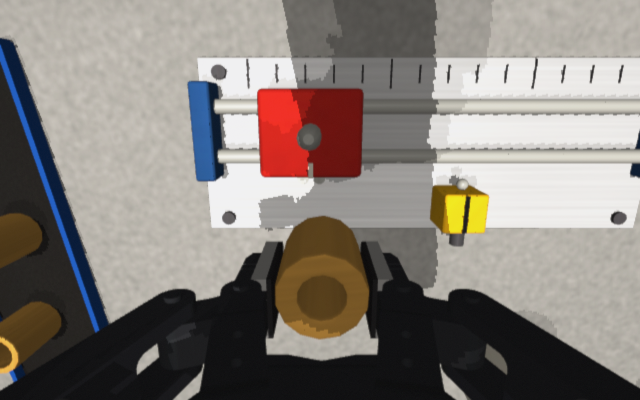

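```bash
python3 -c "
from h import *
im=cv2.imread('pics/w4.png')
cv2.imwrite('pics/w4p.png',cv2.resize(im[100:180,250:370],None,fx=6,fy=6,interpolation=cv2.INTER_CUBIC))
cv2.imwrite('pics/w4b.png',cv2.resize(im[210:345,265:380],None,fx=4,fy=4,interpolation=cv2.INTER_CUBIC))
"
```

```text
(no output)
```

View pics/w4p.png

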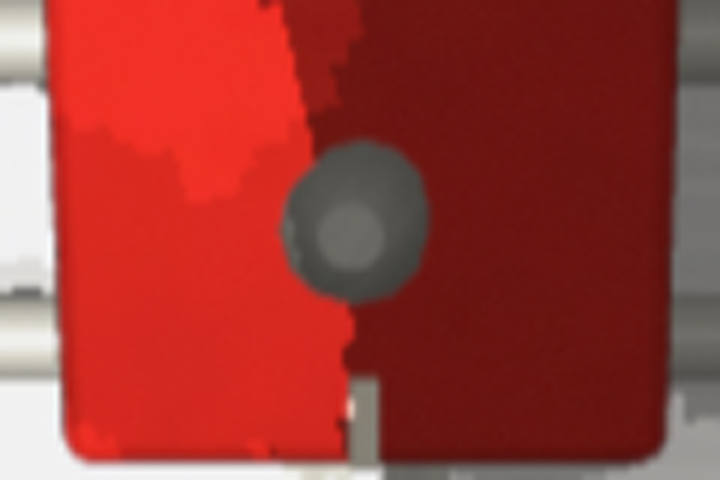

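View pics/w4b.png

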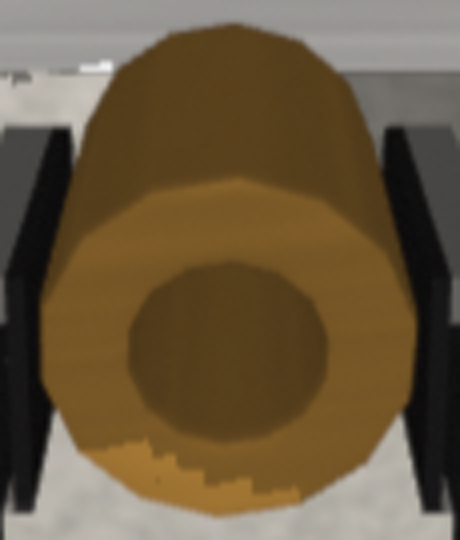

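```bash
cat >b.py <<'E'
from h import *
T=np.load('w4.npy'); c=viewer.capture('wrist'); K=np.array(c['tool_from_camera'])
def inT(u,v,z):
    d=K[:3,:3]@np.array([(u-c['cx'])/c['fx'],(v-c['cy'])/c['fy'],1]);o=K[:3,3];return o+d*(z-o[2])/d[2]
E
python3 -c "
from b import *
for zt in (-.0115,-.0135,-.0155): print('bush top in tool',zt,inT(321.9,297.4,zt), 'left/right',inT(265+42/4-.4,297,zt)[1],inT(265+416/4-.4,297,zt)[1])
for zb in (.0295,.0315): print('bottom edge',inT(322.5,215.4,zb))
zp=T[2,3]-.074
P=inT(307.9,138.8,zp);print('pin tool',P,'world',ray(c,307.9,138.8,.074,T))
print('detent line top',ray(c,466,216,.032,T))
goal(.515,.02,.12)
"
```

```text
bush top in tool -0.0115 [-0.00114892 -0.00072286 -0.0115    ] left/right -0.017150213429842867 0.015671663862880745
bush top in tool -0.0135 [ 2.27041534e-05 -7.25228156e-04 -1.35000000e-02] left/right -0.016858756199859402 0.015376063804988235
bush top in tool -0.0155 [ 0.00119432 -0.00072759 -0.0155    ] left/right -0.016567298969875938 0.015080463747095724
bottom edge [ 0.01606497 -0.00038339  0.0295    ]
bottom edge [ 0.01543297 -0.00037722  0.0315    ]
pin tool [ 0.04629281 -0.00814886  0.07125377] world [0.5170008 0.0175265 0.074    ]
detent line top [0.59588338 0.11084675 0.032     ]
t 6.6 pos [0.5641 0.0158 0.1454] rot [-1.7999e+02  1.0000e-02  1.6771e+02] F [-0.78 -0.37 -1.55] w 0.0333 q6 7.1
shift cm [ 4.89 -0.63  2.54] roll None
```

The pin tip in this view is at (307.9,138.8) and the held bush's bore at (321.9,297.4). Wrist and top views differ by about 2.5 mm on the pin, so I'll look again from closer.

move_arm:
  targets:
    - {"hand": 0.2, "x": 0.4, "y": -0.1, "z": 0.3, "roll": 0}
    - {"hand": 0.2, "x": 0.9, "y": -0.3, "z": 0.9, "roll": 0}
    - {"hand": 0.2, "x": 1.4, "y": -0.5, "z": 1.5, "roll": 0}
    - {"hand": 0.2, "x": 1.7, "y": -0.7, "z": 2.1, "roll": 0}
    - {"hand": 0.2, "x": 1.9, "y": -0.7, "z": 2.6, "roll": 0}
    - {"hand": 0.2, "x": 2, "y": -0.7, "z": 2.9, "roll": 0}
    - {"hand": 0.2, "x": 2, "y": -0.7, "z": 3, "roll": 0}
    - {"hand": 0.2, "x": 2, "y": -0.7, "z": 3, "roll": 0}

```text
t: 7.27
eef_pos: [0.5429, 0.014, 0.1148]
eef_rot: [-180.0, -0.0, 167.8]
force: [1.0, -0.4, -2.5]
grip_width: 0.0329
```

```bash
python3 -c "
from h import *
T,s=tool();c=viewer.capture('wrist');cv2.imwrite('pics/w5.png',c['frame']);np.save('w4.npy',T)
im=c['frame']
cv2.imwrite('pics/w5p.png',cv2.resize(im[130:350,250:390],None,fx=2.7,fy=2.7,interpolation=cv2.INTER_CUBIC))
cv2.imwrite('pics/w5q.png',cv2.resize(im[150:220,270:370],None,fx=8,fy=8,interpolation=cv2.INTER_CUBIC))
goal(.515,.020,.115,167.7)
s=viewer.capture('side');cv2.imwrite('pics/s5.png',cv2.resize(s['frame'][170:270,260:380],None,fx=6,fy=6,interpolation=cv2.INTER_CUBIC))
"
```

```text
t 7.3167 pos [0.5433 0.014  0.1153] rot [1.8000e+02 1.0000e-02 1.6779e+02] F [ 0.66 -0.17 -1.54] w 0.0333 q6 6.6
shift cm [ 2.89 -0.01  0.03] roll 0.09
```

View pics/w5q.png

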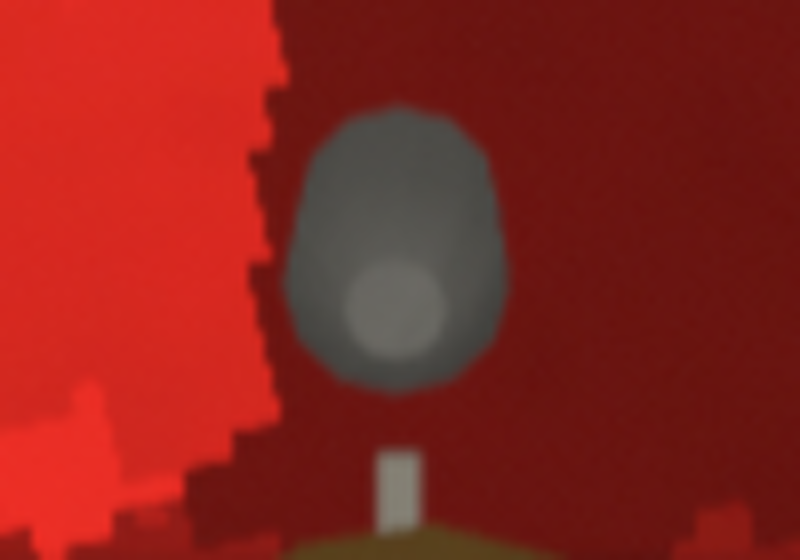

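View pics/w5p.png

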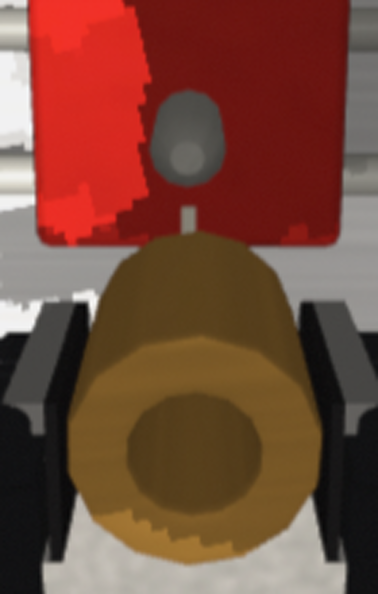

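View pics/s5.png

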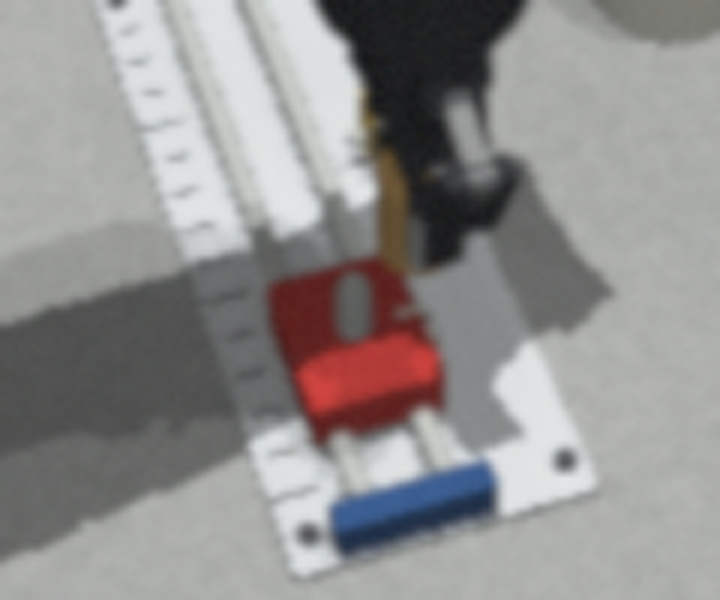

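```bash
python3 -c "
from b import *
zp=T[2,3]-.074
print(zp,inT(318.9,188.2,zp),ray(c,318.9,188.2,.074,T))
print('bottom edge',inT(321.9,215.5,.0315),inT(321.9,215.5,.033), 'top',inT(321.9,297.5,-.0135))
# bottom edge when tangent: front silhouette x=17mm circle
for x in (-1,0,1,2):
  p=np.linalg.inv(K)@np.array([.017+x/1e3,-.0007,.0315,1]);print(x,p[:2]/p[2]*c['fx']+[c['cx'],c['cy']])
"
```

```text
0.0408435956794351 [ 0.02597227 -0.00205334  0.0408436 ] [0.51710865 0.01750589 0.074     ]
bottom edge [ 0.01538694 -0.00065269  0.0315    ] [ 0.01491248 -0.00065071  0.033     ] top [-1.42634300e-05 -7.27187522e-04 -1.35000000e-02]
-1 [321.79538089 214.21493406]
0 [321.79408576 212.11320475]
1 [321.79278646 210.00470611]
2 [321.79148297 207.88940541]
```

move_arm:
  targets:
    - {"hand": 0.2, "x": 0.7, "y": -0.05, "z": 0, "roll": 0}
    - {"hand": 0.2, "x": 1.6, "y": -0.1, "z": 0, "roll": 0}
    - {"hand": 0.2, "x": 2.4, "y": -0.14, "z": 0, "roll": 0}
    - {"hand": 0.2, "x": 2.73, "y": -0.14, "z": 0, "roll": 0}
    - {"hand": 0.2, "x": 2.73, "y": -0.14, "z": 0, "roll": 0}
    - {"hand": 0.2, "x": 2.73, "y": -0.14, "z": 0.4, "roll": 0}
    - {"hand": 0.2, "x": 2.73, "y": -0.14, "z": 0.9, "roll": 0}
    - {"hand": 0.2, "x": 2.73, "y": -0.14, "z": 1.2, "roll": 0}

```text
t: 8.08
eef_pos: [0.5161, 0.0183, 0.1025]
eef_rot: [-180.0, -0.0, 167.8]
force: [-0.8, 0.4, -1.9]
grip_width: 0.0329
```

```bash
python3 -c "
from h import *
T,s=tool();c=viewer.capture('wrist');im=c['frame']
cv2.imwrite('pics/w6.png',im)
goal(.515,.020,.115,167.7)
s=viewer.capture('side');cv2.imwrite('pics/s6.png',cv2.resize(s['frame'][170:270,260:380],None,fx=6,fy=6,interpolation=cv2.INTER_CUBIC))
"
```

```text
t 8.1333 pos [0.5156 0.0184 0.1017] rot [-1.7998e+02 -1.1000e-01  1.6778e+02] F [-0.1  -0.73 -2.56] w 0.0331 q6 6.8
shift cm [ 0.09  0.15 -1.33] roll 0.08
```

View pics/w6.png

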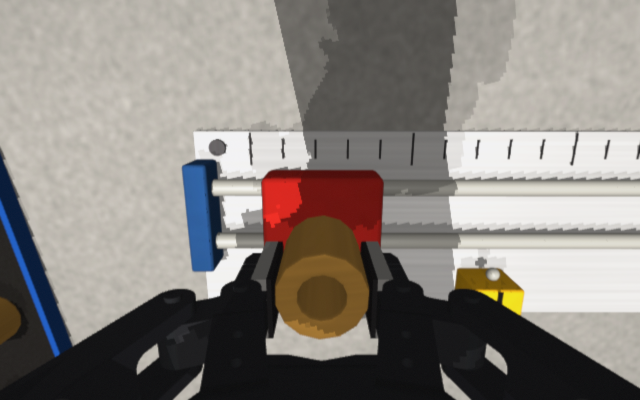

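View pics/s6.png

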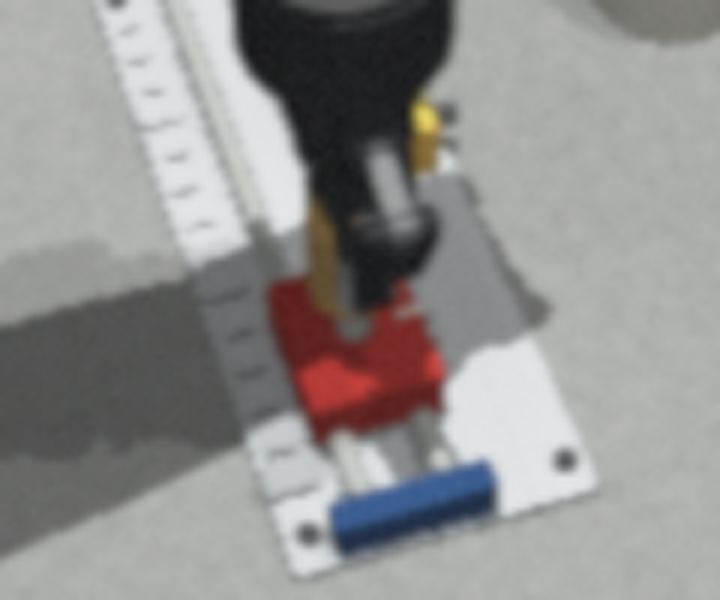

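Side crop: the bush (325,260) is over the pin (355,325), with no contact force yet. Lowering slowly.

move_arm:
  targets:
    - {"hand": 0.2, "x": 0, "y": 0, "z": 0.15, "roll": 0}
    - {"hand": 0.2, "x": 0, "y": 0, "z": 0.3, "roll": 0}
    - {"hand": 0.2, "x": 0, "y": 0, "z": 0.45, "roll": 0}
    - {"hand": 0.2, "x": 0, "y": 0, "z": 0.6, "roll": 0}
    - {"hand": 0.2, "x": 0, "y": 0, "z": 0.75, "roll": 0}
    - {"hand": 0.2, "x": 0, "y": 0, "z": 0.9, "roll": 0}
    - {"hand": 0.2, "x": 0, "y": 0, "z": 1.0, "roll": 0}
    - {"hand": 0.2, "x": 0, "y": 0, "z": 1.0, "roll": 0}

```text
t: 8.85
eef_pos: [0.516, 0.0184, 0.093]
eef_rot: [-180.0, -0.0, 167.8]
force: [0.2, 0.7, -1.6]
grip_width: 0.0332
```

```bash
python3 -c "
from h import *
goal(.515,.020,.0735,167.7)
"
```

```text
t 8.85 pos [0.516  0.0184 0.093 ] rot [-1.8000e+02 -3.0000e-02  1.6779e+02] F [ 0.24  0.71 -1.59] w 0.0332 q6 6.8
shift cm [0.13 0.14 1.95] roll 0.09
```

move_arm:
  targets:
    - {"hand": 0.2, "x": 0, "y": 0, "z": 0.2, "roll": 0}
    - {"hand": 0.2, "x": 0, "y": 0, "z": 0.4, "roll": 0}
    - {"hand": 0.2, "x": 0, "y": 0, "z": 0.6, "roll": 0}
    - {"hand": 0.2, "x": 0, "y": 0, "z": 0.8, "roll": 0}
    - {"hand": 0.2, "x": 0, "y": 0, "z": 1.0, "roll": 0}
    - {"hand": 0.2, "x": 0, "y": 0, "z": 1.2, "roll": 0}
    - {"hand": 0.2, "x": 0, "y": 0, "z": 1.4, "roll": 0}
    - {"hand": 0.2, "x": 0, "y": 0, "z": 1.5, "roll": 0}

```text
t: 9.52
eef_pos: [0.516, 0.0184, 0.0779]
eef_rot: [-180.0, -0.0, 167.8]
force: [0.8, -0.2, -1.5]
grip_width: 0.0334
```

```bash
python3 -c "
from h import *
goal(.515,.020,.0735,167.7)
"
```

```text
t 9.5167 pos [0.516  0.0184 0.0779] rot [-1.8000e+02 -3.0000e-02  1.6779e+02] F [ 0.78 -0.15 -1.51] w 0.0334 q6 6.8
shift cm [0.13 0.14 0.44] roll 0.09
```

move_arm:
  targets:
    - {"hand": 0.2, "x": 0, "y": 0, "z": 0.05, "roll": 0}
    - {"hand": 0.2, "x": 0, "y": 0, "z": 0.1, "roll": 0}
    - {"hand": 0.2, "x": 0, "y": 0, "z": 0.15, "roll": 0}
    - {"hand": 0.2, "x": 0, "y": 0, "z": 0.2, "roll": 0}
    - {"hand": 0.2, "x": 0, "y": 0, "z": 0.25, "roll": 0}
    - {"hand": 0.2, "x": 0, "y": 0, "z": 0.3, "roll": 0}
    - {"hand": 0.2, "x": 0, "y": 0, "z": 0.35, "roll": 0}
    - {"hand": 0.2, "x": 0, "y": 0, "z": 0.35, "roll": 0}

```text
t: 10.18
eef_pos: [0.5161, 0.0184, 0.0747]
eef_rot: [-180.0, -0.0, 167.8]
force: [0.8, -0.3, -1.4]
grip_width: 0.033
```

move_arm:
  targets:
    - {"hand": 0.2, "x": 0, "y": 0, "z": 0.02, "roll": 0}
    - {"hand": 0.2, "x": 0, "y": 0, "z": 0.04, "roll": 0}
    - {"hand": 0.2, "x": 0, "y": 0, "z": 0.06, "roll": 0}
    - {"hand": 0.2, "x": 0, "y": 0, "z": 0.08, "roll": 0}
    - {"hand": 0.2, "x": 0, "y": 0, "z": 0.1, "roll": 0}
    - {"hand": 0.2, "x": 0, "y": 0, "z": 0.12, "roll": 0}
    - {"hand": 0.2, "x": 0, "y": 0, "z": 0.12, "roll": 0}
    - {"hand": 0.2, "x": 0, "y": 0, "z": 0.12, "roll": 0}

```text
t: 10.85
eef_pos: [0.5163, 0.0183, 0.074]
eef_rot: [-180.0, 0.0, 167.8]
force: [-0.9, -0.1, 1.9]
grip_width: 0.0329
```

move_arm:
  targets:
    - {"hand": 0.2, "x": 0, "y": 0, "z": 0.02, "roll": 0}
    - {"hand": 0.2, "x": 0, "y": 0, "z": 0.04, "roll": 0}
    - {"hand": 0.2, "x": 0, "y": 0, "z": 0.06, "roll": 0}
    - {"hand": 0.2, "x": 0, "y": 0, "z": 0.06, "roll": 0}
    - {"hand": 0.2, "x": 0, "y": 0, "z": 0.06, "roll": 0}
    - {"hand": 0.2, "x": 0, "y": 0, "z": 0.06, "roll": 0}
    - {"hand": 0.2, "x": 0, "y": 0, "z": 0.06, "roll": 0}
    - {"hand": 0.2, "x": 0, "y": 0, "z": 0.06, "roll": 0}

```text
t: 11.52
eef_pos: [0.5163, 0.0184, 0.0739]
eef_rot: [-180.0, 0.0, 167.8]
force: [-3.2, -0.1, 5.1]
grip_width: 0.0333
```

```bash
python3 -c "
from h import *
goal(.515,.020,.0735,167.7)
T,s=tool();np.save('w4.npy',T)
c=viewer.capture('wrist');cv2.imwrite('pics/w7.png',c['frame'])
s=viewer.capture('side');cv2.imwrite('pics/s7.png',cv2.resize(s['frame'][170:270,260:380],None,fx=6,fy=6,interpolation=cv2.INTER_CUBIC))
goal(.515,.020,.0735,167.7)
"
```

```text
t 11.5167 pos [0.5163 0.0184 0.0739] rot [-1.8000e+02  2.0000e-02  1.6779e+02] F [-3.2  -0.08  5.14] w 0.0333 q6 6.8
shift cm [0.16 0.13 0.04] roll 0.09
t 11.6167 pos [0.5163 0.0183 0.0739] rot [-1.8000e+02  3.0000e-02  1.6779e+02] F [-2.76  0.33  6.53] w 0.0329 q6 6.8
shift cm [0.16 0.13 0.04] roll 0.09
```

View pics/s7.png

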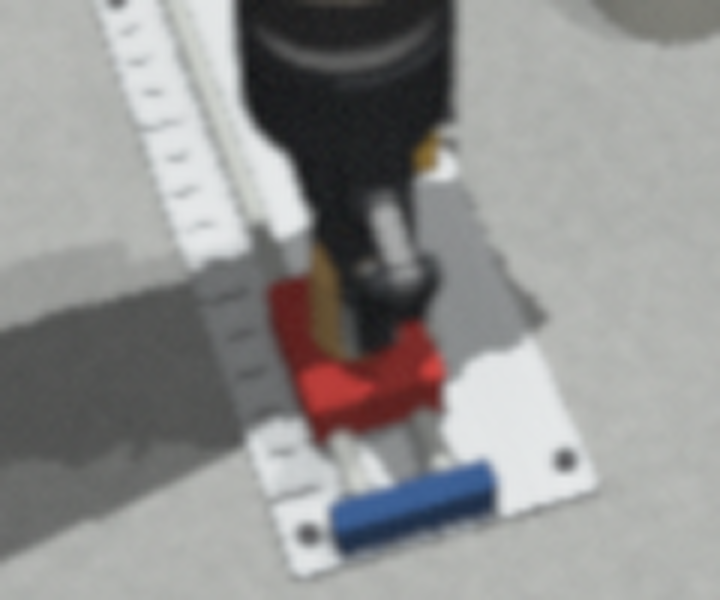

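View pics/w7.png

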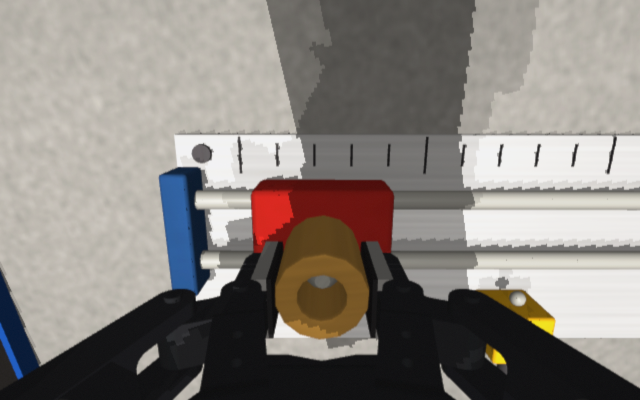

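The bush is seated. Further downward command only raises the force while z stays at 0.074, the side crop shows the bush foot on the carriage top (335,350), and the pin is visible in the bore at (322,282). I estimate about 105–108 mm to the notch. Sliding along tool +y, easing the downward and side load slightly.

move_arm:
  targets:
    - {"hand": 0.2, "x": 0.03, "y": 0, "z": -0.03, "roll": 0.1}
    - {"hand": 0.2, "x": 0.06, "y": 0.2, "z": -0.03, "roll": 0.1}
    - {"hand": 0.2, "x": 0.06, "y": 0.6, "z": -0.03, "roll": 0.1}
    - {"hand": 0.2, "x": 0.06, "y": 1.2, "z": -0.03, "roll": 0.1}
    - {"hand": 0.2, "x": 0.06, "y": 1.8, "z": -0.03, "roll": 0.1}
    - {"hand": 0.2, "x": 0.06, "y": 2.4, "z": -0.03, "roll": 0.1}
    - {"hand": 0.2, "x": 0.06, "y": 2.8, "z": -0.03, "roll": 0.1}
    - {"hand": 0.2, "x": 0.06, "y": 3, "z": -0.03, "roll": 0.1}

```text
t: 12.28
eef_pos: [0.5228, 0.0486, 0.0739]
eef_rot: [180.0, 0.1, 167.7]
force: [-0.3, -0.7, 4.8]
grip_width: 0.0331
```

```bash
python3 -c "
from h import *
goal(.515,.020,.0735,167.7)
T,s=tool()
print('Ftool',T[:3,:3].T@s['force'])
c=viewer.capture('wrist');cv2.imwrite('pics/w8.png',c['frame'])
"
```

```text
t 12.2833 pos [0.5228 0.0486 0.0739] rot [1.7998e+02 1.0000e-01 1.6773e+02] F [-0.29 -0.65  4.76] w 0.0331 q6 10.3
shift cm [ 0.16 -2.96  0.04] roll 0.03
Ftool [ 0.1347511  -0.69458203 -4.75714266]
```

View pics/w8.png

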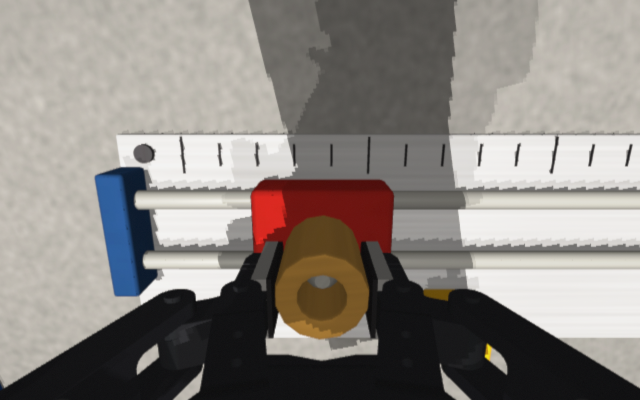

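move_arm:
  targets:
    - {"hand": 0.2, "x": 0, "y": 0.3, "z": 0, "roll": 0}
    - {"hand": 0.2, "x": 0, "y": 0.9, "z": 0, "roll": 0}
    - {"hand": 0.2, "x": 0, "y": 1.6, "z": 0, "roll": 0}
    - {"hand": 0.2, "x": 0, "y": 2.4, "z": 0, "roll": 0}
    - {"hand": 0.2, "x": 0, "y": 3.2, "z": 0, "roll": 0}
    - {"hand": 0.2, "x": 0, "y": 3.9, "z": 0, "roll": 0}
    - {"hand": 0.2, "x": 0, "y": 4.3, "z": 0, "roll": 0}
    - {"hand": 0.2, "x": 0, "y": 4.5, "z": 0, "roll": 0}

```text
t: 13.0
eef_pos: [0.5324, 0.0927, 0.0739]
eef_rot: [180.0, 0.1, 167.7]
force: [0.0, -1.7, 5.3]
grip_width: 0.0332
```

```bash
cat >> h.py <<'E'
def st():
    T,s=tool(); u=T[:3,1]; print('t',round(s['t'],2),'pos',s['eef_pos'].round(4),'rail s mm',round(float((s['eef_pos'][:2]-[.5163,.0184])@[.2124,.977])*1e3,2),'perp',round(float((s['eef_pos'][:2]-[.5163,.0184])@[.977,-.2124])*1e3,2),'Ftool',(T[:3,:3].T@s['force']).round(2),'w',round(s['grip_width'],4))
E
python3 -c "
from h import *
st();c=viewer.capture('wrist');cv2.imwrite('pics/w9.png',c['frame'])
c=viewer.capture('top');cv2.imwrite('pics/t9.png',cv2.resize(c['frame'][155:235,240:372],None,fx=6,fy=6,interpolation=cv2.INTER_CUBIC))
st()"
```

```text
t 13.0 pos [0.5324 0.0927 0.0739] rail s mm 76.02 perp -0.04 Ftool [-0.4  -1.68 -5.33] w 0.0332
t 13.1 pos [0.5325 0.0929 0.074 ] rail s mm 76.26 perp -0.01 Ftool [ 1.    0.61 -5.3 ] w 0.0332
```

View pics/t9.png

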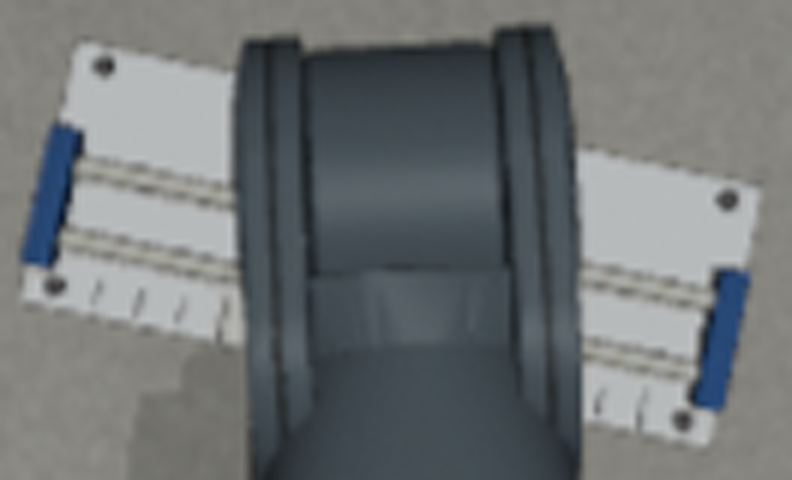

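View pics/w9.png

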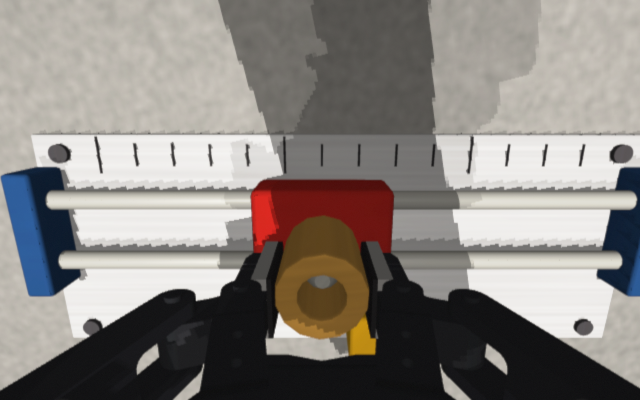

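move_arm:
  targets:
    - {"hand": 0.2, "x": 0, "y": 0.15, "z": 0, "roll": 0}
    - {"hand": 0.2, "x": 0, "y": 0.3, "z": 0, "roll": 0}
    - {"hand": 0.2, "x": 0, "y": 0.45, "z": 0, "roll": 0}
    - {"hand": 0.2, "x": 0, "y": 0.6, "z": 0, "roll": 0}
    - {"hand": 0.2, "x": 0, "y": 0.75, "z": 0, "roll": 0}
    - {"hand": 0.2, "x": 0, "y": 0.9, "z": 0, "roll": 0}
    - {"hand": 0.2, "x": 0, "y": 1.0, "z": 0, "roll": 0}
    - {"hand": 0.2, "x": 0, "y": 1.0, "z": 0, "roll": 0}

```text
t: 13.77
eef_pos: [0.5345, 0.102, 0.0739]
eef_rot: [180.0, 0.1, 167.7]
force: [-0.5, -0.6, 4.7]
grip_width: 0.0334
```

```bash
python3 -c "
from h import *
st()"
```

```text
t 13.77 pos [0.5345 0.102  0.0739] rail s mm 85.58 perp -0.02 Ftool [ 0.37 -0.68 -4.69] w 0.0334
```

move_arm:
  targets:
    - {"hand": 0.2, "x": 0, "y": 0.04, "z": 0, "roll": 0}
    - {"hand": 0.2, "x": 0, "y": 0.08, "z": 0, "roll": 0}
    - {"hand": 0.2, "x": 0, "y": 0.12, "z": 0, "roll": 0}
    - {"hand": 0.2, "x": 0, "y": 0.16, "z": 0, "roll": 0}
    - {"hand": 0.2, "x": 0, "y": 0.2, "z": 0, "roll": 0}
    - {"hand": 0.2, "x": 0, "y": 0.24, "z": 0, "roll": 0}
    - {"hand": 0.2, "x": 0, "y": 0.28, "z": 0, "roll": 0}
    - {"hand": 0.2, "x": 0, "y": 0.3, "z": 0, "roll": 0}

```text
t: 14.43
eef_pos: [0.535, 0.1047, 0.0739]
eef_rot: [180.0, 0.1, 167.7]
force: [-1.6, -0.9, 4.9]
grip_width: 0.033
```

```bash
python3 -c "
from h import *
st()"
```

```text
t 14.43 pos [0.535  0.1047 0.0739] rail s mm 88.34 perp -0.04 Ftool [ 1.4  -1.26 -4.86] w 0.033
```

move_arm:
  targets:
    - {"hand": 0.2, "x": 0, "y": 0.04, "z": 0, "roll": 0}
    - {"hand": 0.2, "x": 0, "y": 0.08, "z": 0, "roll": 0}
    - {"hand": 0.2, "x": 0, "y": 0.12, "z": 0, "roll": 0}
    - {"hand": 0.2, "x": 0, "y": 0.16, "z": 0, "roll": 0}
    - {"hand": 0.2, "x": 0, "y": 0.2, "z": 0, "roll": 0}
    - {"hand": 0.2, "x": 0, "y": 0.24, "z": 0, "roll": 0}
    - {"hand": 0.2, "x": 0, "y": 0.28, "z": 0, "roll": 0}
    - {"hand": 0.2, "x": 0, "y": 0.3, "z": 0, "roll": 0}

```text
t: 15.1
eef_pos: [0.5357, 0.1077, 0.0739]
eef_rot: [180.0, 0.1, 167.7]
force: [-0.7, -0.2, 5.4]
grip_width: 0.0327
```

```bash
python3 -c "
from h import *
st()"
```

```text
t 15.1 pos [0.5357 0.1077 0.0739] rail s mm 91.35 perp -0.01 Ftool [ 0.58 -0.34 -5.44] w 0.0327
```

Now 2 mm per call.

move_arm:
  targets:
    - {"hand": 0.2, "x": 0, "y": 0.03, "z": 0, "roll": 0}
    - {"hand": 0.2, "x": 0, "y": 0.06, "z": 0, "roll": 0}
    - {"hand": 0.2, "x": 0, "y": 0.09, "z": 0, "roll": 0}
    - {"hand": 0.2, "x": 0, "y": 0.12, "z": 0, "roll": 0}
    - {"hand": 0.2, "x": 0, "y": 0.15, "z": 0, "roll": 0}
    - {"hand": 0.2, "x": 0, "y": 0.18, "z": 0, "roll": 0}
    - {"hand": 0.2, "x": 0, "y": 0.2, "z": 0, "roll": 0}
    - {"hand": 0.2, "x": 0, "y": 0.2, "z": 0, "roll": 0}

```text
t: 15.77
eef_pos: [0.5361, 0.1096, 0.0739]
eef_rot: [180.0, 0.1, 167.7]
force: [-1.7, -1.1, 5.4]
grip_width: 0.0328
```

```bash
python3 -c "
from h import *
st()"
```

```text
t 15.77 pos [0.5361 0.1096 0.0739] rail s mm 93.33 perp -0.03 Ftool [ 1.39 -1.42 -5.37] w 0.0328
```

move_arm:
  targets:
    - {"hand": 0.2, "x": 0, "y": 0.03, "z": 0, "roll": 0}
    - {"hand": 0.2, "x": 0, "y": 0.06, "z": 0, "roll": 0}
    - {"hand": 0.2, "x": 0, "y": 0.09, "z": 0, "roll": 0}
    - {"hand": 0.2, "x": 0, "y": 0.12, "z": 0, "roll": 0}
    - {"hand": 0.2, "x": 0, "y": 0.15, "z": 0, "roll": 0}
    - {"hand": 0.2, "x": 0, "y": 0.18, "z": 0, "roll": 0}
    - {"hand": 0.2, "x": 0, "y": 0.2, "z": 0, "roll": 0}
    - {"hand": 0.2, "x": 0, "y": 0.2, "z": 0, "roll": 0}

```text
t: 16.43
eef_pos: [0.5363, 0.1106, 0.074]
eef_rot: [-179.9, 0.1, 167.7]
force: [-1.8, -3.2, 6.1]
grip_width: 0.0333
```

```bash
python3 -c "
from h import *
st()"
```

```text
t 16.43 pos [0.5363 0.1106 0.074 ] rail s mm 94.35 perp 0.0 Ftool [ 1.1  -3.49 -6.11] w 0.0333
```

move_arm:
  targets:
    - {"hand": 0.2, "x": 0, "y": 0.03, "z": 0, "roll": 0}
    - {"hand": 0.2, "x": 0, "y": 0.06, "z": 0, "roll": 0}
    - {"hand": 0.2, "x": 0, "y": 0.09, "z": 0, "roll": 0}
    - {"hand": 0.2, "x": 0, "y": 0.12, "z": 0, "roll": 0}
    - {"hand": 0.2, "x": 0, "y": 0.15, "z": 0, "roll": 0}
    - {"hand": 0.2, "x": 0, "y": 0.18, "z": 0, "roll": 0}
    - {"hand": 0.2, "x": 0, "y": 0.2, "z": 0, "roll": 0}
    - {"hand": 0.2, "x": 0, "y": 0.2, "z": 0, "roll": 0}

```text
t: 17.1
eef_pos: [0.5367, 0.1119, 0.0739]
eef_rot: [-179.8, 0.1, 167.6]
force: [-1.1, -4.3, 6.1]
grip_width: 0.0325
```

```bash
python3 -c "
from h import *
st()"
```

```text
t 17.1 pos [0.5367 0.1119 0.0739] rail s mm 95.67 perp 0.09 Ftool [ 0.19 -4.46 -6.1 ] w 0.0325
```

Resistance begins at s≈94 mm, so the notch should be at s≈105. Continuing.

move_arm:
  targets:
    - {"hand": 0.2, "x": 0, "y": 0.03, "z": 0, "roll": 0}
    - {"hand": 0.2, "x": 0, "y": 0.06, "z": 0, "roll": 0}
    - {"hand": 0.2, "x": 0, "y": 0.09, "z": 0, "roll": 0}
    - {"hand": 0.2, "x": 0, "y": 0.12, "z": 0, "roll": 0}
    - {"hand": 0.2, "x": 0, "y": 0.15, "z": 0, "roll": 0}
    - {"hand": 0.2, "x": 0, "y": 0.18, "z": 0, "roll": 0}
    - {"hand": 0.2, "x": 0, "y": 0.2, "z": 0, "roll": 0}
    - {"hand": 0.2, "x": 0, "y": 0.2, "z": 0, "roll": 0}

```text
t: 17.77
eef_pos: [0.537, 0.1128, 0.074]
eef_rot: [-179.7, 0.1, 167.6]
force: [-1.8, -7.0, 7.2]
grip_width: 0.033
```

```bash
python3 -c "
from h import *
st()"
```

```text
t 17.77 pos [0.537  0.1128 0.074 ] rail s mm 96.66 perp 0.16 Ftool [ 0.25 -7.28 -7.18] w 0.033
```

move_arm:
  targets:
    - {"hand": 0.2, "x": 0, "y": 0.03, "z": 0, "roll": 0}
    - {"hand": 0.2, "x": 0, "y": 0.06, "z": 0, "roll": 0}
    - {"hand": 0.2, "x": 0, "y": 0.09, "z": 0, "roll": 0}
    - {"hand": 0.2, "x": 0, "y": 0.1, "z": 0, "roll": 0}
    - {"hand": 0.2, "x": 0, "y": 0.1, "z": 0, "roll": 0}
    - {"hand": 0.2, "x": 0, "y": 0.1, "z": 0, "roll": 0}
    - {"hand": 0.2, "x": 0, "y": 0.1, "z": 0, "roll": 0}
    - {"hand": 0.2, "x": 0, "y": 0.1, "z": 0, "roll": 0}

```text
t: 18.43
eef_pos: [0.537, 0.1131, 0.074]
eef_rot: [-179.6, 0.1, 167.6]
force: [-2.4, -8.7, 6.3]
grip_width: 0.033
```

```bash
python3 -c "
from h import *
st()"
```

```text
t 18.43 pos [0.537  0.1131 0.074 ] rail s mm 96.92 perp 0.15 Ftool [ 0.48 -9.03 -6.24] w 0.033
```

move_arm:
  targets:
    - {"hand": 0.2, "x": 0, "y": 0.03, "z": 0, "roll": 0}
    - {"hand": 0.2, "x": 0, "y": 0.06, "z": 0, "roll": 0}
    - {"hand": 0.2, "x": 0, "y": 0.09, "z": 0, "roll": 0}
    - {"hand": 0.2, "x": 0, "y": 0.1, "z": 0, "roll": 0}
    - {"hand": 0.2, "x": 0, "y": 0.1, "z": 0, "roll": 0}
    - {"hand": 0.2, "x": 0, "y": 0.1, "z": 0, "roll": 0}
    - {"hand": 0.2, "x": 0, "y": 0.1, "z": 0, "roll": 0}
    - {"hand": 0.2, "x": 0, "y": 0.1, "z": 0, "roll": 0}

```text
t: 19.1
eef_pos: [0.5371, 0.1133, 0.074]
eef_rot: [-179.5, 0.1, 167.6]
force: [-2.3, -10.5, 7.9]
grip_width: 0.0326
```

```bash
python3 -c "
from h import *
st()"
```

```text
t 19.1 pos [0.5371 0.1133 0.074 ] rail s mm 97.14 perp 0.17 Ftool [-1.000e-02 -1.078e+01 -7.830e+00] w 0.0326
```

move_arm:
  targets:
    - {"hand": 0.2, "x": 0, "y": 0.02, "z": 0, "roll": 0}
    - {"hand": 0.2, "x": 0, "y": 0.04, "z": 0, "roll": 0}
    - {"hand": 0.2, "x": 0, "y": 0.06, "z": 0, "roll": 0}
    - {"hand": 0.2, "x": 0, "y": 0.06, "z": 0, "roll": 0}
    - {"hand": 0.2, "x": 0, "y": 0.06, "z": 0, "roll": 0}
    - {"hand": 0.2, "x": 0, "y": 0.06, "z": 0, "roll": 0}
    - {"hand": 0.2, "x": 0, "y": 0.06, "z": 0, "roll": 0}
    - {"hand": 0.2, "x": 0, "y": 0.06, "z": 0, "roll": 0}

```text
t: 19.77
eef_pos: [0.5371, 0.1134, 0.074]
eef_rot: [-179.4, 0.1, 167.5]
force: [-3.1, -11.1, 8.5]
grip_width: 0.033
```

```bash
python3 -c "
from h import *
st()"
```

```text
t 19.77 pos [0.5371 0.1134 0.074 ] rail s mm 97.26 perp 0.18 Ftool [  0.61 -11.63  -8.43] w 0.033
```

move_arm:
  targets:
    - {"hand": 0.2, "x": 0, "y": 0.02, "z": 0, "roll": 0}
    - {"hand": 0.2, "x": 0, "y": 0.04, "z": 0, "roll": 0}
    - {"hand": 0.2, "x": 0, "y": 0.06, "z": 0, "roll": 0}
    - {"hand": 0.2, "x": 0, "y": 0.06, "z": 0, "roll": 0}
    - {"hand": 0.2, "x": 0, "y": 0.06, "z": 0, "roll": 0}
    - {"hand": 0.2, "x": 0, "y": 0.06, "z": 0, "roll": 0}
    - {"hand": 0.2, "x": 0, "y": 0.06, "z": 0, "roll": 0}
    - {"hand": 0.2, "x": 0, "y": 0.06, "z": 0, "roll": 0}

```text
t: 20.43
eef_pos: [0.5371, 0.1135, 0.074]
eef_rot: [-179.3, 0.1, 167.5]
force: [-4.1, -12.6, 8.6]
grip_width: 0.0331
```

```bash
python3 -c "
from h import *
st();c=viewer.capture('wrist');cv2.imwrite('pics/w10.png',c['frame'])"
```

```text
t 20.43 pos [0.5371 0.1135 0.074 ] rail s mm 97.34 perp 0.14 Ftool [  1.26 -13.3   -8.5 ] w 0.0331
```

View pics/w10.png

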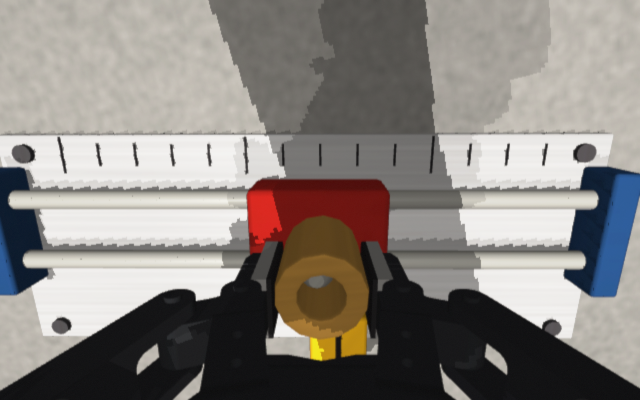

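The carriage has lagged about 1 mm (its centre is at 318 px against 322 before) and I'm still short of the crest. The downward load has crept up, so I'll ease it to cut friction and keep pushing gently.

move_arm:
  targets:
    - {"hand": 0.2, "x": 0.02, "y": 0, "z": -0.05, "roll": 0}
    - {"hand": 0.2, "x": 0.02, "y": 0, "z": -0.09, "roll": 0}
    - {"hand": 0.2, "x": 0.02, "y": 0, "z": -0.09, "roll": 0}
    - {"hand": 0.2, "x": 0.02, "y": 0, "z": -0.09, "roll": 0}
    - {"hand": 0.2, "x": 0.02, "y": 0, "z": -0.09, "roll": 0}
    - {"hand": 0.2, "x": 0.02, "y": 0, "z": -0.09, "roll": 0}
    - {"hand": 0.2, "x": 0.02, "y": 0, "z": -0.09, "roll": 0}
    - {"hand": 0.2, "x": 0.02, "y": 0, "z": -0.09, "roll": 0}

```text
t: 21.15
eef_pos: [0.5371, 0.1135, 0.074]
eef_rot: [-179.3, 0.1, 167.5]
force: [-1.5, -11.8, 4.5]
grip_width: 0.0333
```

```bash
python3 -c "
from h import *
st()"
```

```text
t 21.15 pos [0.5371 0.1135 0.074 ] rail s mm 97.34 perp 0.1 Ftool [ -1.13 -11.89  -4.4 ] w 0.0333
```

move_arm:
  targets:
    - {"hand": 0.2, "x": 0, "y": 0.02, "z": 0, "roll": 0}
    - {"hand": 0.2, "x": 0, "y": 0.04, "z": 0, "roll": 0}
    - {"hand": 0.2, "x": 0, "y": 0.06, "z": 0, "roll": 0}
    - {"hand": 0.2, "x": 0, "y": 0.06, "z": 0, "roll": 0}
    - {"hand": 0.2, "x": 0, "y": 0.06, "z": 0, "roll": 0}
    - {"hand": 0.2, "x": 0, "y": 0.06, "z": 0, "roll": 0}
    - {"hand": 0.2, "x": 0, "y": 0.06, "z": 0, "roll": 0}
    - {"hand": 0.2, "x": 0, "y": 0.06, "z": 0, "roll": 0}

```text
t: 21.82
eef_pos: [0.5371, 0.1136, 0.074]
eef_rot: [-179.3, 0.1, 167.5]
force: [-0.9, -13.9, 5.5]
grip_width: 0.0331
```

```bash
python3 -c "
from h import *
st()"
```

```text
t 21.82 pos [0.5371 0.1136 0.074 ] rail s mm 97.45 perp 0.11 Ftool [ -2.11 -13.82  -5.32] w 0.0331
```

move_arm:
  targets:
    - {"hand": 0.2, "x": 0, "y": 0.02, "z": 0, "roll": 0}
    - {"hand": 0.2, "x": 0, "y": 0.04, "z": 0, "roll": 0}
    - {"hand": 0.2, "x": 0, "y": 0.06, "z": 0, "roll": 0}
    - {"hand": 0.2, "x": 0, "y": 0.06, "z": 0, "roll": 0}
    - {"hand": 0.2, "x": 0, "y": 0.06, "z": 0, "roll": 0}
    - {"hand": 0.2, "x": 0, "y": 0.06, "z": 0, "roll": 0}
    - {"hand": 0.2, "x": 0, "y": 0.06, "z": 0, "roll": 0}
    - {"hand": 0.2, "x": 0, "y": 0.06, "z": 0, "roll": 0}

```text
t: 22.48
eef_pos: [0.5371, 0.1137, 0.074]
eef_rot: [-179.2, 0.1, 167.5]
force: [-2.4, -14.3, 5.9]
grip_width: 0.0327
```

```bash
python3 -c "
from h import *
st()"
```

```text
t 22.48 pos [0.5371 0.1137 0.074 ] rail s mm 97.55 perp 0.1 Ftool [ -0.78 -14.54  -5.73] w 0.0327
```

```bash
python3 -c "
from h import *
c=viewer.capture('side');cv2.imwrite('pics/s11.png',cv2.resize(c['frame'][130:250,240:390],None,fx=5,fy=5,interpolation=cv2.INTER_CUBIC))
c=viewer.capture('wrist');cv2.imwrite('pics/w11.png',cv2.resize(c['frame'][170:370,220:420],None,fx=3,fy=3,interpolation=cv2.INTER_CUBIC))
T,s=tool();print(s['torque'],s['force'])"
```

```text
[-2.94594041  0.46605586  0.01430012] [ -2.03091629 -15.08061119   5.38897408]
```

View pics/s11.png

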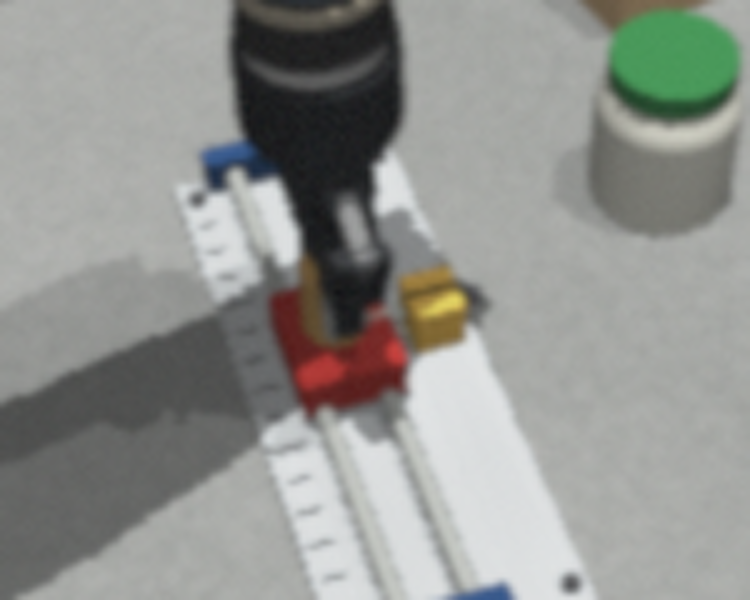

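View pics/w11.png

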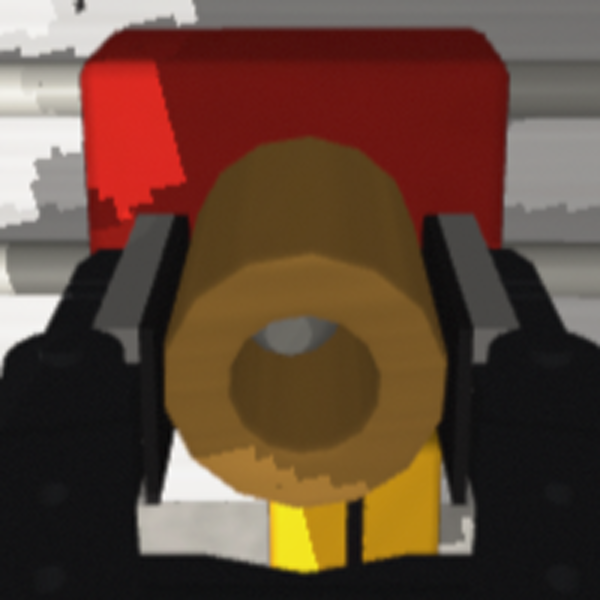

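```bash
python3 -c "
from h import *
T,s=tool();c=viewer.capture('wrist')
u=np.array([.2124,.977,0])
L=ray(c,338.0,344.7,.032,T)
# carriage top edges near pixel rows crop y=62 -> v=190.6
a=ray(c,220+83/3,170+75/3,.042,T);b=ray(c,220+507/3,170+75/3,.042,T)
print(L,a,b,np.linalg.norm(a-b)); m=(a+b)/2
print('dist to notch mm',(L-m)@u*1e3,'tcp to line',(L-T[:3,3])@u*1e3)
st()"
```

```text
[0.5984332  0.10774672 0.032     ] [0.50546137 0.08532915 0.042     ] [0.51909312 0.14748078 0.042     ] 0.0636289949645625
dist to notch mm 9.840425636678937 tcp to line 7.185535453764845
t 22.63 pos [0.5371 0.1137 0.074 ] rail s mm 97.56 perp 0.09 Ftool [ -1.23 -15.09  -5.08] w 0.0327
```

Geometry puts the carriage about 8–10 mm before the notch, still on the rising flank before the crest. Continuing with a little less downward load.

move_arm:
  targets:
    - {"hand": 0.2, "x": 0.0, "y": 0.03, "z": -0.04, "roll": 0}
    - {"hand": 0.2, "x": 0, "y": 0.06, "z": -0.05, "roll": 0}
    - {"hand": 0.2, "x": 0, "y": 0.09, "z": -0.05, "roll": 0}
    - {"hand": 0.2, "x": 0, "y": 0.1, "z": -0.05, "roll": 0}
    - {"hand": 0.2, "x": 0, "y": 0.1, "z": -0.05, "roll": 0}
    - {"hand": 0.2, "x": 0, "y": 0.1, "z": -0.05, "roll": 0}
    - {"hand": 0.2, "x": 0, "y": 0.1, "z": -0.05, "roll": 0}
    - {"hand": 0.2, "x": 0, "y": 0.1, "z": -0.05, "roll": 0}

```text
t: 23.3
eef_pos: [0.5371, 0.1139, 0.074]
eef_rot: [-179.1, 0.1, 167.5]
force: [-2.4, -15.7, 4.2]
grip_width: 0.0333
```

```bash
python3 -c "
from h import *
st()"
```

```text
t 23.3 pos [0.5371 0.1139 0.074 ] rail s mm 97.69 perp 0.08 Ftool [ -1.07 -15.94  -3.95] w 0.0333
```

move_arm:
  targets:
    - {"hand": 0.2, "x": 0.0, "y": 0.03, "z": -0.02, "roll": 0}
    - {"hand": 0.2, "x": 0, "y": 0.06, "z": -0.02, "roll": 0}
    - {"hand": 0.2, "x": 0, "y": 0.08, "z": -0.02, "roll": 0}
    - {"hand": 0.2, "x": 0, "y": 0.08, "z": -0.02, "roll": 0}
    - {"hand": 0.2, "x": 0, "y": 0.08, "z": -0.02, "roll": 0}
    - {"hand": 0.2, "x": 0, "y": 0.08, "z": -0.02, "roll": 0}
    - {"hand": 0.2, "x": 0, "y": 0.08, "z": -0.02, "roll": 0}
    - {"hand": 0.2, "x": 0, "y": 0.08, "z": -0.02, "roll": 0}

```text
t: 23.97
eef_pos: [0.5373, 0.1144, 0.0741]
eef_rot: [-179.1, 0.1, 167.4]
force: [-2.7, -17.2, 3.6]
grip_width: 0.0329
```

```bash
python3 -c "
from h import *
st();c=viewer.capture('wrist');cv2.imwrite('pics/w12.png',cv2.resize(c['frame'][130:370,200:440],None,fx=2.5,fy=2.5,interpolation=cv2.INTER_CUBIC))"
```

```text
t 23.97 pos [0.5373 0.1144 0.0741] rail s mm 98.29 perp 0.09 Ftool [ -1.15 -17.46  -3.32] w 0.0329
```

View pics/w12.png

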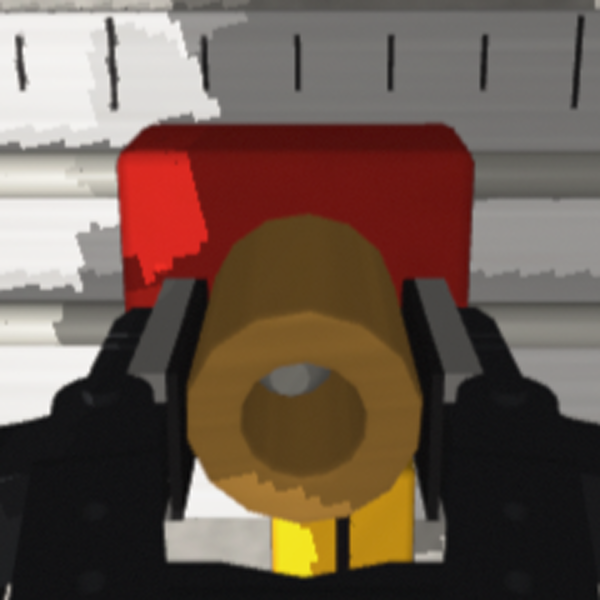

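move_arm:
  targets:
    - {"hand": 0.2, "x": 0.0, "y": 0.02, "z": 0, "roll": 0}
    - {"hand": 0.2, "x": 0, "y": 0.04, "z": 0, "roll": 0}
    - {"hand": 0.2, "x": 0, "y": 0.05, "z": 0, "roll": 0}
    - {"hand": 0.2, "x": 0, "y": 0.05, "z": 0, "roll": 0}
    - {"hand": 0.2, "x": 0, "y": 0.05, "z": 0, "roll": 0}
    - {"hand": 0.2, "x": 0, "y": 0.05, "z": 0, "roll": 0}
    - {"hand": 0.2, "x": 0, "y": 0.05, "z": 0, "roll": 0}
    - {"hand": 0.2, "x": 0, "y": 0.05, "z": 0, "roll": 0}

```text
t: 24.68
eef_pos: [0.5377, 0.1223, 0.0741]
eef_rot: [180.0, -0.1, 167.7]
force: [3.3, -0.3, -1.9]
grip_width: 0.0333
```

```bash
python3 -c "
from h import *
st()"
```

```text
t 24.68 pos [0.5377 0.1223 0.0741] rail s mm 106.04 perp -1.13 Ftool [-3.33  0.38  1.91] w 0.0333
```

The force dropped from 17.5 N to about 0 and the tool jumped to s≈106: that's the click. Checking the position and re-seating.

```bash
python3 -c "
from h import *
T,s=tool();np.save('w4.npy',T);st();c=viewer.capture('wrist');cv2.imwrite('pics/w13full.png',c['frame']);cv2.imwrite('pics/w13.png',cv2.resize(c['frame'][130:370,200:440],None,fx=2.5,fy=2.5,interpolation=cv2.INTER_CUBIC))
c=viewer.capture('side');cv2.imwrite('pics/s13.png',cv2.resize(c['frame'][150:250,260:390],None,fx=6,fy=6,interpolation=cv2.INTER_CUBIC));st()"
```

```text
t 24.68 pos [0.5377 0.1223 0.0741] rail s mm 106.04 perp -1.13 Ftool [-3.33  0.38  1.91] w 0.0333
t 24.78 pos [0.5377 0.1225 0.0742] rail s mm 106.3 perp -1.19 Ftool [-2.17  0.14  2.76] w 0.0328
```

View pics/w13.png

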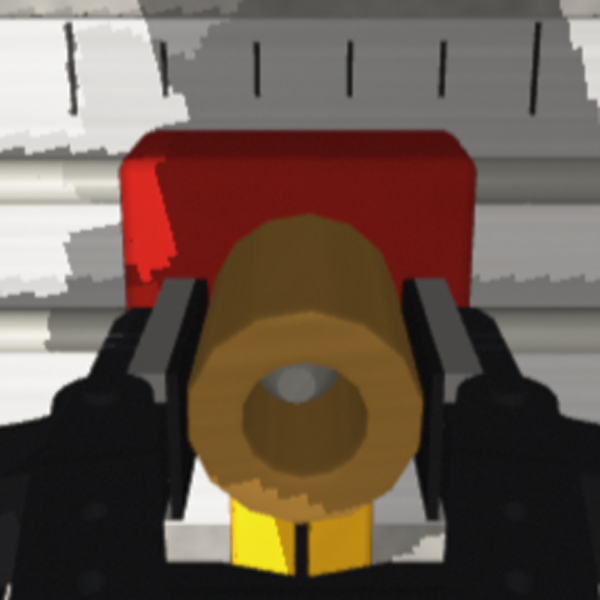

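View pics/s13.png

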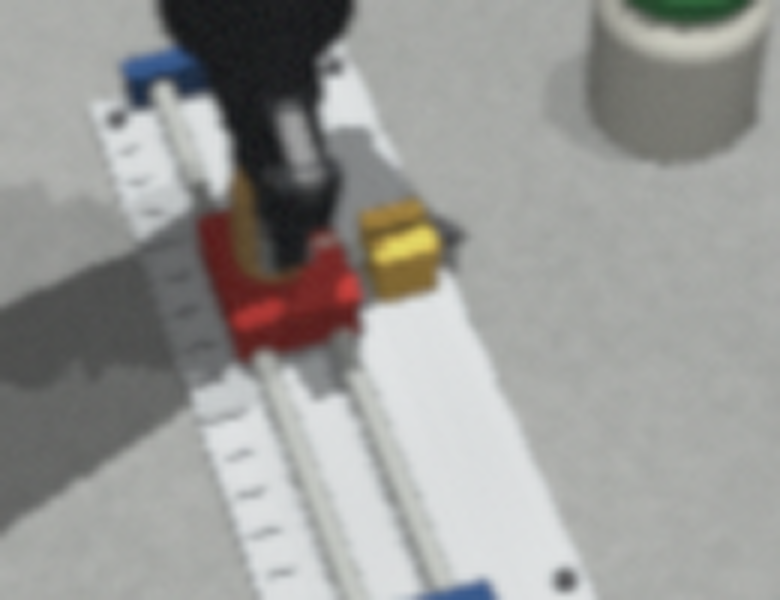

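```bash
python3 -c "
from h import *
T=np.load('w4.npy');c=viewer.capture('wrist')
u=np.array([.2124,.977,0])
L=ray(c,200+302/2.5-.3,130+550/2.5,.032,T)
y=130+165/2.5
a=ray(c,200+121/2.5-.3,y,.042,T);b=ray(c,200+475/2.5-.3,y,.042,T); m=(a+b)/2
p=ray(c,200+296/2.5-.3,130+382/2.5,.074,T)
print('line minus carriage mm',(L-m)@u*1e3,'line-pin',(L-p)@u*1e3,'pin-tcp',(p-T[:3,3])@u*1e3)
st()"
```

```text
line minus carriage mm 0.4988855589861356 line-pin 0.7159909656019633 pin-tcp -2.162175674355549
t 24.83 pos [0.5377 0.1225 0.0743] rail s mm 106.26 perp -1.2 Ftool [-2.41 -1.14  1.98] w 0.0329
```

move_arm:
  targets:
    - {"hand": 0.2, "x": -0.04, "y": -0.02, "z": 0, "roll": 0}
    - {"hand": 0.2, "x": -0.08, "y": -0.05, "z": 0.02, "roll": 0}
    - {"hand": 0.2, "x": -0.08, "y": -0.05, "z": 0.04, "roll": 0}
    - {"hand": 0.2, "x": -0.08, "y": -0.05, "z": 0.06, "roll": 0}
    - {"hand": 0.2, "x": -0.08, "y": -0.05, "z": 0.08, "roll": 0}
    - {"hand": 0.2, "x": -0.08, "y": -0.05, "z": 0.1, "roll": 0}
    - {"hand": 0.2, "x": -0.08, "y": -0.05, "z": 0.1, "roll": 0}
    - {"hand": 0.2, "x": -0.08, "y": -0.05, "z": 0.1, "roll": 0}

```text
t: 25.5
eef_pos: [0.5386, 0.1212, 0.074]
eef_rot: [180.0, -0.0, 167.7]
force: [-0.2, -0.4, 0.2]
grip_width: 0.0327
```

```bash
python3 -c "
from h import *
st()"
```

```text
t 25.5 pos [0.5386 0.1212 0.074 ] rail s mm 105.18 perp -0.08 Ftool [ 0.1  -0.4  -0.24] w 0.0327
```

move_arm:
  targets:
    - {"hand": 0.2, "x": 0, "y": 0, "z": 0.02, "roll": 0}
    - {"hand": 0.2, "x": 0, "y": 0, "z": 0.05, "roll": 0}
    - {"hand": 0.2, "x": 0, "y": 0, "z": 0.05, "roll": 0}
    - {"hand": 0.2, "x": 0, "y": 0, "z": 0.05, "roll": 0}
    - {"hand": 0.2, "x": 0, "y": 0, "z": 0.05, "roll": 0}
    - {"hand": 0.2, "x": 0, "y": 0, "z": 0.05, "roll": 0}
    - {"hand": 0.2, "x": 0, "y": 0, "z": 0.05, "roll": 0}
    - {"hand": 0.2, "x": 0, "y": 0, "z": 0.05, "roll": 0}

```text
t: 26.17
eef_pos: [0.5386, 0.1212, 0.074]
eef_rot: [180.0, 0.0, 167.7]
force: [-3.5, -0.3, 5.0]
grip_width: 0.0333
```

```bash
python3 -c "
from h import *
T,s=tool();np.save('w4.npy',T);st();c=viewer.capture('wrist');cv2.imwrite('pics/w14.png',cv2.resize(c['frame'][130:370,200:440],None,fx=2.5,fy=2.5,interpolation=cv2.INTER_CUBIC));st()"
```

```text
t 26.17 pos [0.5386 0.1212 0.074 ] rail s mm 105.23 perp -0.03 Ftool [ 3.39 -1.05 -4.98] w 0.0333
t 26.22 pos [0.5386 0.1212 0.074 ] rail s mm 105.22 perp -0.04 Ftool [ 2.66 -1.01 -5.02] w 0.0327
```

View pics/w14.png

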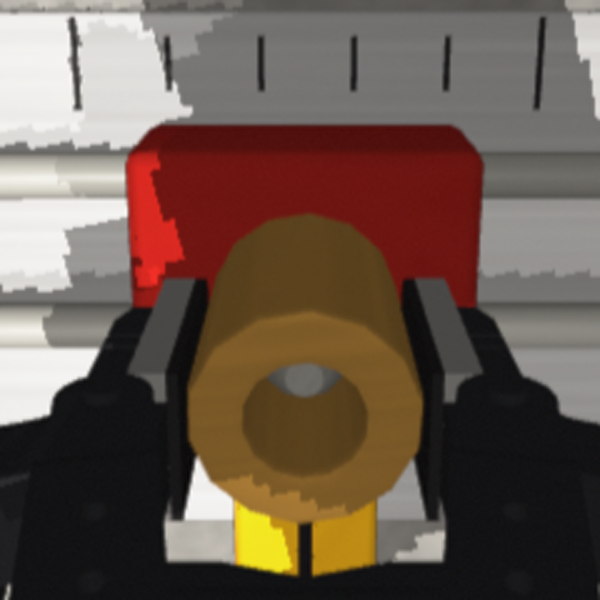

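The carriage centre (305), pin (305) and detent's black line (306) coincide in the crop. The bush is seated with about 5 N of downward contact and almost no force along the rail. Handing in.

```bash
python3 -c "
from h import *
T=np.load('w4.npy')
arm.close_job();st()"
```

```text
the job is handed in; nothing more can be done
the job is handed in; nothing more can be done
```

The medium bush is seated on the carriage pin and the carriage sits at the notch. I handed the job in at about 26 s, with the gripper still holding the bush at 60 N.

- **Bush:** I took the one at top-view pixel (427,225). Its bore measured about half the outside diameter, which matches 17 in 34. The bushes either side and the purple one were not touched.
- **Seating:** Pressing further down raised the force while the height stayed at 0.074 m. After the click the bush stood about 0.2–0.3 mm high, so I re-seated it.
- **Notch:** Resistance began about 11 mm before the notch and rose, then dropped from 17.5 N to about 0 as the ball clicked in. In the last wrist picture the carriage centre, the pin and the detent's black line agreed to about 1 pixel. Only about 1 N remained along the rail.

**What disagreed or went unchecked:**
- The peak push was 17.5 N, not the stated 10 N or so. I put the difference down to friction from my downward and side load, but did not test that.
- The top and wrist cameras differed by 2–3 mm on the pin position, so I used the wrist camera for fitting the bush.
- About 3 N of sideways force remained at the end.
- I took no final picture of the tray or the rest of the bench.

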